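# Take down the stack of press tooling

### The job

The press tooling was left stacked on the bench. Take the stack apart from the top down, one piece at a time, and set each piece gently, upright and centred, on the rubber pad that has its own outline (square punch, round bush, hexagonal die, rectangular block; turn the block to lie along its pad). Let nothing topple, leave the oil can and the hammer where they are, and let go of everything at the end.

Things in the scene. Friction and masses are not known exactly. Their poses are not given: they have to be found in the camera images.
- punch_mid (a point): square steel punch, top of the stack: upright bar 20 x 20 x 44 mm high, about 0.14 kg. The point is its centre, half-way up (22 mm above its underside); z up, x and y square to its side faces.
- ring_mid (a point): round steel bush, second from the top, under the punch: 32 mm diameter, 28 mm high, about 0.14 kg. The point is its centre, half-way up (14 mm above its underside); z up.
- hexdie_mid (a point): hexagonal steel die, third from the top, under the bush: 52 mm across flats (60 mm across corners), 28 mm high, about 0.43 kg. The point is its centre, half-way up (14 mm above its underside); z up, y square to one pair of flats, x towards two corners.
- block_mid (a point): rectangular steel block, bottom of the stack, lying flat on the bench: 104 mm long (its x), 52 mm wide (its y), 20 mm high, about 0.8 kg. The point is its centre, half-way up (10 mm above its underside); z up. At the start each piece of the stack stands flat on the one below, within a few mm of its middle; the whole stack is 120 mm high.
- punch_board_top (a point): plywood board, 94 x 94 mm, 12 mm thick, fixed to the bench, with a raised black rubber pad 3 mm thick on it: a small square of 28 x 28 mm, the place of the punch. The point is the centre of the pad's top face, 15 mm above the bench; z up, x and y along the square's sides.
- ring_board_top (a point): plywood board, 94 x 94 mm, 12 mm thick, fixed to the bench, with a raised black rubber pad 3 mm thick on it: a disc of 40 mm diameter, the place of the bush. The point is the centre of the pad's top face, 15 mm above the bench; z up, x and y along the board's sides.
- hex_board_top (a point): plywood board, 94 x 94 mm, 12 mm thick, fixed to the bench, with a raised black rubber pad 3 mm thick on it: a hexagon of 60 mm across flats, the place of the hexagonal die. The point is the centre of the pad's top face, 15 mm above the bench; z up, y square to one pair of flats.
- block_board_top (a point): plywood board, 136 x 88 mm, 12 mm thick, fixed to the bench, with a raised black rubber pad 3 mm thick on it: a rectangle of 112 mm (along x) by 60 mm (along y), the place of the block. The point is the centre of the pad's top face, 15 mm above the bench; z up, x along the length.
- oilcan_mid (a point): bystander: green round oil can of 64 mm diameter with a thin brass spout, 160 mm high in all, standing loose on the bench left of the work. The point is on its axis, 50 mm up.
- hammer_grip (a point): bystander: hammer about 270 mm long lying loose on the bench right of the work. The point is on its handle; x points towards the head.
Things that resemble listed ones, but are neither listed nor needed, are in the scene too. Leave any purple look-alike of the part that bears ring_mid alone.

How it is judged:
By the outcome, as a careful person would: the job done as asked, in the order asked, and still so for the second after the job is handed in, with the robot touching nothing.
It also fails if it takes over 128 s, if anything falls off the work surface, if the arm or the gripper's body presses on something with over 40 N, if the wrist force passes 120 N, or if a joint passes its speed limit or range.

### The arm

A 7-joint arm with a two-finger parallel gripper is mounted at the origin on the work surface. World frame = base frame: x ahead of the robot, y to its left, z up, the work surface at z = 0. Lengths are in m, angles in rad, forces in N, time in s.
With the tool pointing down it reaches from about 0.4 to 0.875 m from the base axis. Payload 19.3 kg.
Tool frame: the origin (TCP) lies on the centre line of the jaws, within the pads' length; the fingertips stand 8 mm ahead of it and the grasp point (between the pads) lies 11 mm behind it (bot.tip_extent is the distance from the TCP to the fingertips, in m); x points along the fingers, y is the direction in which the jaws open and shut, and the axes are right-handed (so a half turn about x gives the same grasp; the last joint's range is limited). The gripper opens to 85 mm and grips with 20 to 120 N. Pads are 22 mm wide; open, the fingers measure 114 mm over their backs; the gripper's body (76 mm by 85 mm) begins 54 mm behind the grasp point. The pads swing forward as they close: fully open they stand 13 mm farther back than shut.
Start: joints at [-1.249, 0.521, -0.036, 1.599, 0.021, 1.021, -0.113], TCP at [0.239, 0.578, 0.239] pointing down, gripper open.
Joint ranges: [-2.91, 2.91], [-0.3, 2.13], [-1.5, 1.42], [0.17, 2.43], [-1.26, 4.41], [0.16, 1.93], [-2.52, 2.52]. Speed limits (rad/s): [1.89, 1.89, 2.39, 2.39, 3.01, 3.01, 3.01].

### API

Orientations are given as [roll, pitch, yaw] about the fixed x, y, z axes, in that order (R = Rz(yaw) Ry(pitch) Rx(roll)).
In Python, from workcell import sensors, imaging, order, bot gives the robot as it stands.
- The arm moves only by the tool arm_command, never from a script. Its argument "commands" is a list of rows, each an object of numbers: "dx", "dy", "dz": the shift along the tool's x, y, z in cm; "twist": the turn about the tool's x in rad. A call has 1 to 12 rows; each row is the pose to reach, as a shift and turn from the pose measured when the call began, along the tool's axes at that moment; what a row does not reach only later rows make up. A row lasts 1/12 s, in which the tool goes at most 41.7 mm and 7.16 degrees, less where a joint would pass 70% of its speed; a pose out of reach is approached as far as the arm can. A call with a gripper value outside its range is refused whole. "grip" is the closure, from -1 (fully open) to 1 (shut), set as the call begins (left out, the last holds). The fingers move at their own pace and stop on an object; "squeeze" is the grip in N (left out, the last holds). Time passes only in rows, so rows that repeat a pose let the fingers close. It gives the time, the measured TCP pose, the force and the opening at its end, in the units of the state.
- sensors.observe(): the state, without advancing time (a new reading comes with each control period).
- imaging.grab_frame(name): name is "side" or "top" or "wrist"; returns the picture (480x640x3 uint8, red, green, blue); there is no depth.
- imaging.camera_info(name): a dict with "fx", "fy", "cx", "cy" (pixels), "origin" and "attitude" of the camera in the world. Camera axes: x right, y down, z forward; pixel columns grow to the right and rows downward; lengths in m; the calibration is good to about 2 mm. A picture is of the moment at which its call begins: read the wrist's pose just before it. camera_info takes no time and is no camera call; for the wrist camera it gives the pose at the moment of the call.
- order.job_done(): hands the job in, once; it reports no verdict.
The state is a dict: "clock": time; "qpos": joint angles; "qd": joint speeds; "joint_efforts": joint torques, N m; "position": TCP position; "tool_rot": TCP orientation; "force": force on the tool from outside, world axes, zero at the start; "moment": the same for the moment, N m; "grip_width": finger opening in m.
Only numpy, scipy, OpenCV 4.12 (cv2) and the standard library are available. Lean on these libraries where they do the work, as an engineer would, in place of code of your own. Each camera call takes 0.05 s, during which the arm holds its last target.

## Working session

There is one attempt and no reset: what is moved stays moved. The work goes in short steps, Python scripts to look and compute and a tool call to move; the robot and the scene stay as the last step left them, time stands still between calls to the robot, and variables do not carry over. Pictures are saved under pics/ and viewed, and the job is handed in when it is done.

Besides the shell and the picture viewer there is one more tool, called as name(argument=value, ...), one argument or row to a line, values as JSON. arm_command: Moves the arm, as the interface text tells. Its arguments: {"type":"object","properties":{"commands":{"type":"array"},"grip":{"type":"number"},"squeeze":{"type":"number"}},"required":["commands"]}

```bash
ls; mkdir -p pics; python3 - <<'E'
from workcell import sensors, imaging, order, bot
import cv2
s=sensors.observe(); print(s)
for n in ("top","side","wrist"):
    print(n,imaging.camera_info(n))
    cv2.imwrite(f"pics/{n}0.png",imaging.grab_frame(n)[:,:,::-1])
E
```

```text
pics
{'clock': 0.0, 'qpos': array([-1.24920771,  0.5220278 , -0.03631296,  1.60001358,  0.02118111,
        1.0210426 , -0.1127667 ]), 'qd': array([ 0.00045944,  0.00162815,  0.00077438, -0.00156354, -0.00089847,
        0.0005644 , -0.00133446]), 'joint_efforts': array([ 1.21269454e-04, -9.27066922e+01,  1.97986789e+00, -3.69946146e+01,
        1.77979062e-02,  7.83063238e-03,  7.63193430e-05]), 'position': array([0.23856533, 0.5773339 , 0.23871528]), 'tool_rot': array([-1.50912591,  1.56968923, -1.90091351]), 'force': array([ 0.3493051 , -0.37806419, -0.81788338]), 'moment': array([ 0.0145872 ,  0.0157621 , -0.00235071]), 'grip_width': 0.08557252767237403}
top {'fx': 435.88649131180597, 'fy': 435.88649131180597, 'cx': 320.45249188811135, 'cy': 238.4031376605739, 'origin': array([ 0.38680448, -0.03758271,  1.22722667]), 'attitude': array([-3.03396858e+00, -2.06173672e-03, -1.57826864e+00])}
side {'fx': 460.30941720173706, 'fy': 460.30941720173706, 'cx': 315.1946771047028, 'cy': 238.71185631754685, 'origin': array([-0.0575339 ,  0.51967057,  0.63875919]), 'attitude': array([-2.1798151 ,  0.01520839, -2.31484065])}
wrist {'fx': 404.14269580269126, 'fy': 404.14269580269126, 'cx': 318.59797766111086, 'cy': 236.36397189747487, 'origin': array([0.16548458, 0.60819104, 0.37363583]), 'attitude': array([2.83022145e+00, 1.25324380e-03, 1.17994647e+00])}
```

View pics/top0.png

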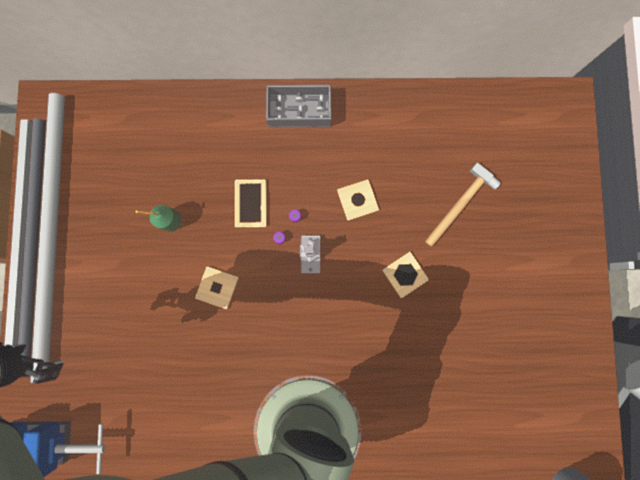

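View pics/side0.png

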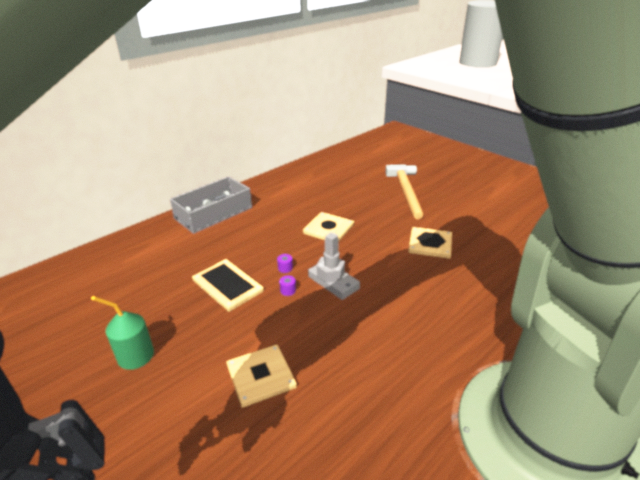

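View pics/wrist0.png

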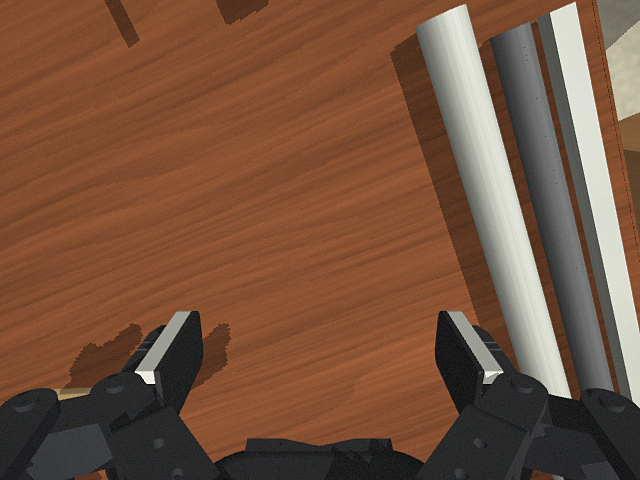

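```bash
cat > h.py <<'E'
from workcell import sensors, imaging, order, bot
import numpy as np, cv2
from scipy.spatial.transform import Rotation as R
def Rm(a): return R.from_euler('xyz',a).as_matrix()
def unproj(ci,uv,z):
    uv=np.atleast_2d(uv).astype(float)
    d=np.c_[(uv[:,0]-ci['cx'])/ci['fx'],(uv[:,1]-ci['cy'])/ci['fy'],np.ones(len(uv))]@Rm(ci['attitude']).T
    t=(z-ci['origin'][2])/d[:,2]
    return ci['origin']+d*t[:,None]
def proj(ci,P):
    p=(np.atleast_2d(P)-ci['origin'])@Rm(ci['attitude'])
    return np.c_[p[:,0]/p[:,2]*ci['fx']+ci['cx'],p[:,1]/p[:,2]*ci['fy']+ci['cy']]
def pose(s=None):
    s=s or sensors.observe(); return s['position'],Rm(s['tool_rot'])
def yawy(Rt): # heading of tool y axis in world
    return np.arctan2(Rt[1,1],Rt[0,1])
def goto(target,yaw=None,s=None):
    """dx,dy,dz cm and twist to reach target with jaw axis heading yaw (mod pi)"""
    p,Rt=pose(s); d=Rt.T@(np.array(target)-p)*100
    tw=0
    if yaw is not None:
        # tool x down: +twist turns heading by -twist
        e=(yaw-yawy(Rt)+np.pi/2)%np.pi-np.pi/2; tw=-e
    return np.round(d,2),round(tw,3)
def grab(n,fn=None):
    ci=imaging.camera_info(n); im=imaging.grab_frame(n)[:,:,::-1].copy()
    if fn: cv2.imwrite('pics/'+fn,im)
    return ci,im
E
python3 - <<'E'
from h import *
ci=imaging.camera_info('top')
im=cv2.imread('pics/top0.png')
crop=im[150:310,180:440]; cv2.imwrite('pics/topcrop.png',cv2.resize(crop,None,fx=3,fy=3,interpolation=cv2.INTER_CUBIC))
for nm,uv,z in [('stackbase',(310,254),0.02),('stacktop',(309,240),.12),('sq',(216,287),.015),('disc',(358,199),.015),('hex',(405,274),.015),('rect',(250,203),.015)]:
    print(nm,unproj(ci,uv,z).round(3))
p,Rt=pose(); print(Rt.round(3),yawy(Rt)); 
w=imaging.camera_info('wrist'); print(Rt.T@(w['origin']-p)); print((Rt.T@Rm(w['attitude'])).round(3))
E
```

```text
stackbase [[ 0.474 -0.012  0.02 ]]
stacktop [[ 0.503 -0.011  0.12 ]]
sq [[0.385 0.249 0.015]]
disc [[ 0.629 -0.148  0.015]]
hex [[ 0.417 -0.275  0.015]]
rect [[0.62  0.157 0.015]]
[[-0.     0.382  0.924]
 [-0.001  0.924 -0.382]
 [-1.    -0.001  0.   ]] 1.1789779167309113
[-0.13487893  0.00044521 -0.07932098]
[[ 0.    -0.306  0.952]
 [ 1.     0.001  0.   ]
 [-0.001  0.952  0.306]]
```

View pics/topcrop.png

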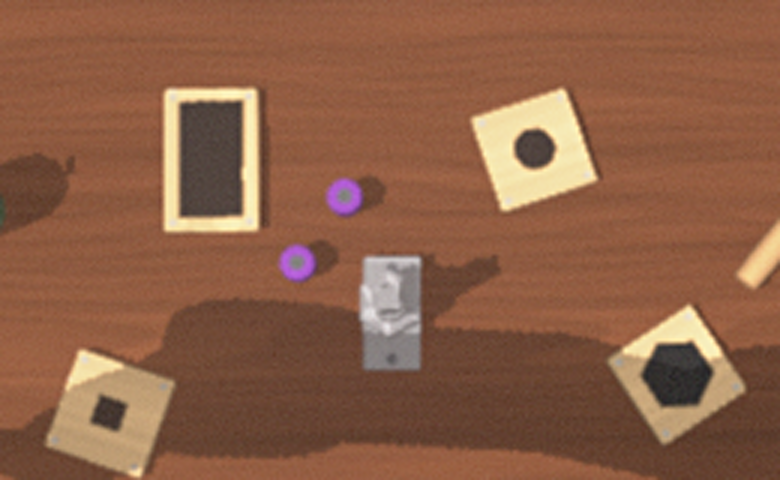

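```bash
python3 - <<'E'
from h import *
print(goto([0.47,-0.01,0.30],np.pi/2))
E
```

```text
(array([ -6.07, -45.46,  43.82]), np.float64(-0.392))
```

arm_command(
  commands=[
    {"dx": -2, "dy": -2, "dz": 2, "twist": -0.03},
    {"dx": -4, "dy": -5, "dz": 5, "twist": -0.06},
    {"dx": -6, "dy": -8, "dz": 7.5, "twist": -0.1},
    {"dx": -6, "dy": -11, "dz": 10, "twist": -0.15},
    {"dx": -6, "dy": -14, "dz": 12.5, "twist": -0.2},
    {"dx": -6, "dy": -17, "dz": 15, "twist": -0.25},
    {"dx": -6, "dy": -20, "dz": 18, "twist": -0.3},
    {"dx": -6, "dy": -23, "dz": 21, "twist": -0.35},
    {"dx": -6, "dy": -26, "dz": 24, "twist": -0.39},
    {"dx": -6, "dy": -29, "dz": 27, "twist": -0.39},
    {"dx": -6, "dy": -32, "dz": 30, "twist": -0.39},
    {"dx": -6, "dy": -34, "dz": 32, "twist": -0.39},
  ],
)

```text
clock: 1.15
position: [0.4051, 0.1379, 0.2994]
tool_rot: [-1.37, 1.57, -1.373]
force: [0.3, 0.2, 0.7]
grip_width: 0.0855
```

```bash
python3 - <<'E'
from h import *
print(pose()[0],goto([0.47,-0.01,0.30],np.pi/2))
E
```

```text
[0.40511009 0.13788382 0.29936966] (array([ -0.05, -14.77,   6.54]), np.float64(-0.004))
```

arm_command(
  commands=[
    {"dx": 0, "dy": -3.5, "dz": 1.5},
    {"dx": 0, "dy": -7, "dz": 3},
    {"dx": 0, "dy": -10.5, "dz": 4.6},
    {"dx": 0, "dy": -13, "dz": 5.7},
    {"dx": 0, "dy": -14.8, "dz": 6.5},
    {"dx": 0, "dy": -14.8, "dz": 6.5},
    {"dx": 0, "dy": -14.8, "dz": 6.5},
  ],
)

```text
validation failed for argument at $.co...
```

```bash
python3 - <<'E'
from h import *
print(pose()[0],sensors.observe()['force'])
ci,im=grab('wrist','w1.png')
np.save('w1.npy',ci,allow_pickle=True)
ci,im=grab('top','t1.png');ci,im=grab('side','s1.png')
c=im[200:320,260:380];cv2.imwrite('pics/s1c.png',cv2.resize(c,None,fx=5,fy=5,interpolation=cv2.INTER_CUBIC))
E
```

```text
[0.40511009 0.13788382 0.29936966] [0.3311083  0.1885957  0.69274753]
```

View pics/w1.png

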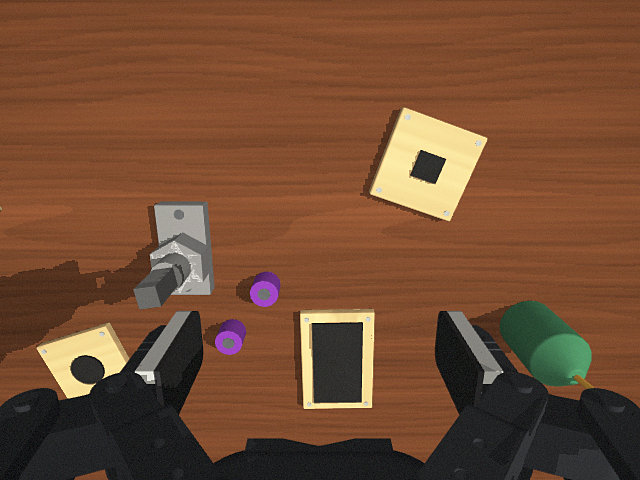

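View pics/t1.png

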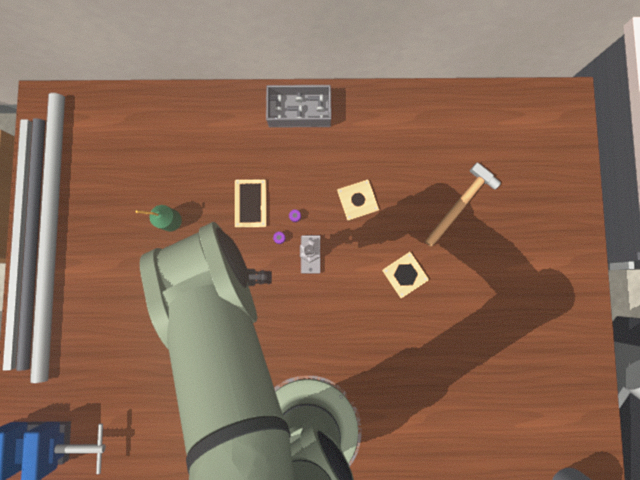

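View pics/s1c.png

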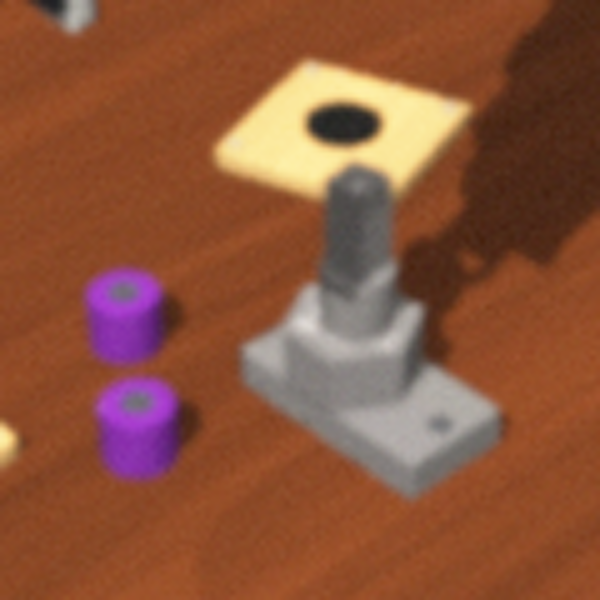

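arm_command(
  commands=[
    {"dx": 0, "dy": -3.5, "dz": 1.5, "twist": 0},
    {"dx": 0, "dy": -7, "dz": 3, "twist": 0},
    {"dx": 0, "dy": -10.5, "dz": 4.6, "twist": 0},
    {"dx": 0, "dy": -13, "dz": 5.7, "twist": 0},
    {"dx": 0, "dy": -14.8, "dz": 6.5, "twist": 0},
    {"dx": 0, "dy": -14.8, "dz": 6.5, "twist": 0},
    {"dx": 0, "dy": -14.8, "dz": 6.5, "twist": 0},
  ],
)

```text
clock: 1.88
position: [0.4693, -0.009, 0.2991]
tool_rot: [-2.207, 1.57, -2.214]
force: [-0.0, 1.6, 1.3]
grip_width: 0.0852
```

```bash
python3 - <<'E'
from h import *
print(pose()[0],sensors.observe()['force'])
ci,im=grab('wrist','w2.png')
import pickle; pickle.dump(ci,open('w2.pkl','wb'))
E
```

```text
[ 0.46926103 -0.00903093  0.29908458] [-0.04828361  1.55468865  1.33405588]
```

View pics/w2.png

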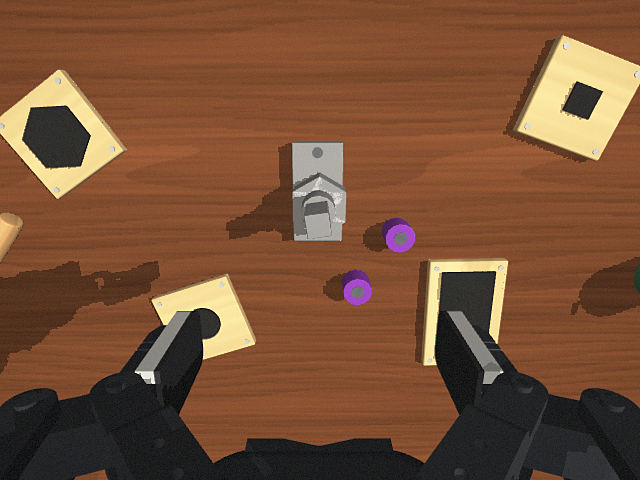

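```bash
cat > pads.py <<'E'
from h import *
def pads(ci,im,amin=150,amax=6000):
    g=im.max(axis=2); m=(g<75).astype(np.uint8); m[300:,:]*=1
    out=[]
    cs,_=cv2.findContours(m,cv2.RETR_EXTERNAL,cv2.CHAIN_APPROX_NONE)
    for c in cs:
        a=cv2.contourArea(c)
        if a<amin or a>amax: continue
        P=unproj(ci,c[:,0,:]+0.0,.015)[:,:2]*1000
        (cx,cy),(w,h),an=cv2.minAreaRect(P.astype(np.float32))
        M=cv2.moments(P.astype(np.float32))
        out.append((c[:,0].mean(0).round(),(M['m10']/M['m00'],M['m01']/M['m00']),(cx,cy),(w,h),an,P))
    return out
E
python3 - <<'E'
from pads import *
import pickle
ci=pickle.load(open('w2.pkl','rb'));im=cv2.imread('pics/w2.png')
for o in pads(ci,im): print(o[0],*[np.round(x,1) for x in o[1:5]])
c=im[130:260,260:390];cv2.imwrite('pics/w2c.png',cv2.resize(c,None,fx=6,fy=6,interpolation=cv2.INTER_CUBIC))
ct=imaging.camera_info('top');imt=cv2.imread('pics/top0.png')
print('top')
for o in pads(ct,imt,20,800): print(o[0],*[np.round(x,1) for x in o[1:5]])
E
```

```text
[624. 273.] [572.9 339.6] [568.6 335.1] [59.1 28.1] 63.8
[ 55. 137.] [ 418.2 -273.7] [ 418.2 -273.7] [60.4 68. ] 62.8
[582. 100.] [385.7 250.2] [385.7 250.3] [28.8 28.1] 70.9
top
[230. 468.] [-95.1 192.7] [-90.9 202.1] [105.2  30. ] 63.6
[ 65. 457.] [-60.4 639.6] [-62.3 638.9] [20.1 13.2] 3.2
[291. 462.] [-83.4  30.3] [-80.5  40.3] [109.6  24.8] 53.3
[ 52. 428.] [ 14.3 676.9] [  4.  690.5] [118.1  56.3] 89.5
[ 12. 426.] [ 20.  787.5] [ 14.9 788.8] [72.  43.6] 78.3
[316. 413.] [ 54.5 -29.3] [ 44.  -20.5] [157.6  54. ] 70.3
[627. 331.] [ 258.4 -877.5] [ 257.6 -875.8] [71.3 73.9] 85.1
[216. 287.] [384.4 249. ] [384.5 249. ] [22.1 21.6] 71.4
[405. 274.] [ 415.6 -275.9] [ 415.4 -276.2] [58.4 52.5] 89.6
[637. 264.] [ 439.9 -921.4] [ 440.8 -921.8] [11.1 19.8] 85.1
```

View pics/w2c.png

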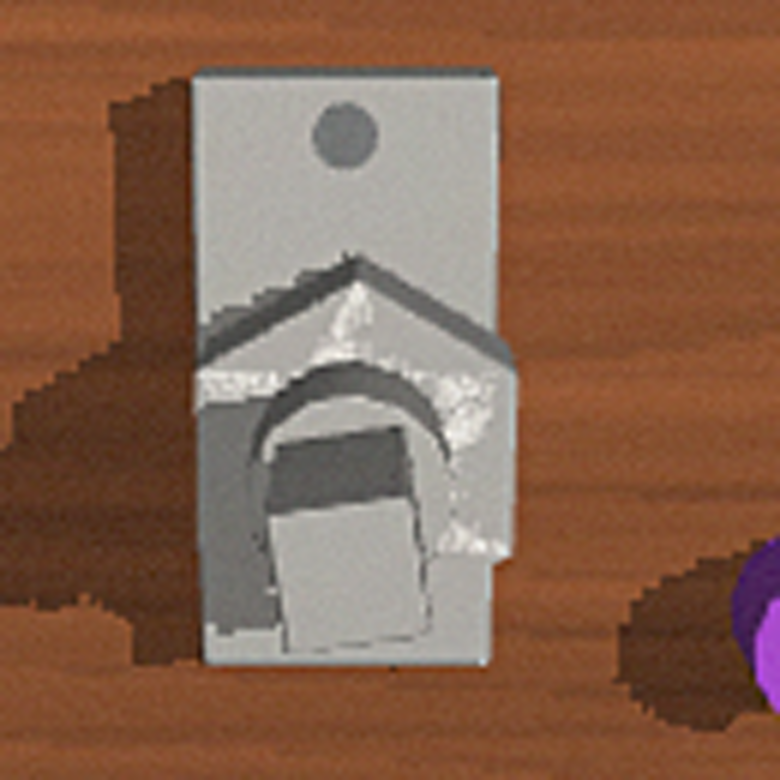

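```bash
python3 - <<'E'
from pads import *
import pickle
ci=pickle.load(open('w2.pkl','rb'))
def cv(p,z): 
    p=(np.array(p)+.5)/6-.5+[260,130]; return unproj(ci,p,z)[:,:2]*1000
P=cv([(268,517),(411,496),(431,632),(288,653)],.12); print(P.round(1),P.mean(0))
for i in range(4):
    d=P[(i+1)%4]-P[i]; print(np.linalg.norm(d).round(1),np.degrees(np.arctan2(d[1],d[0])).round(1))
B=cv([(195,76),(497,76),(490,662),(205,662)],.02); print(B.round(1),B.mean(0))
for i in range(4):
    d=B[(i+1)%4]-B[i]; print(np.linalg.norm(d).round(1),np.degrees(np.arctan2(d[1],d[0])).round(1))
H=cv([(362,280),(515,370),(512,560)],.048);print(H.round(1))
for i in range(2):
    d=H[(i+1)%4]-H[i]; print(np.linalg.norm(d).round(1),np.degrees(np.arctan2(d[1],d[0])).round(1))
C=cv([(268,440),(443,440),(358,397)],.076);print('bush',C.round(1))
# purple
print(unproj(ci,[(400,239),(357,292)],.028).round(3), bot.tip_extent)
E
```

```text
[[473.6 -20. ]
 [470.8  -0.9]
 [489.8   1.8]
 [492.7 -17.6]] [481.73937683  -9.17613477]
19.3 98.3
19.2 8.2
19.7 -81.5
19.3 -172.8
[[424.  -34.9]
 [424.3  15.4]
 [527.3  15.5]
 [527.  -35.8]] [475.64442649  -9.94285378]
50.4 89.7
103.0 0.0
51.2 -90.3
103.0 179.5
[[453.7  -7.2]
 [468.4  17.4]
 [500.2  17.4]]
28.7 59.2
31.9 -0.0
bush [[473.2 -21.6]
 [473.4   4.9]
 [466.7  -8. ]]
[[0.524 0.077 0.028]
 [0.585 0.033 0.028]] 0.008
```

```bash
python3 - <<'E'
from h import *
print(goto([0.4817,-0.0092,0.18],np.radians(98.2)))
E
```

```text
(array([11.91, -0.08,  1.28]), np.float64(-0.148))
```

arm_command(
  commands=[
    {"dx": 3, "dy": 0, "dz": 0.4, "twist": -0.04},
    {"dx": 6, "dy": 0, "dz": 0.8, "twist": -0.1},
    {"dx": 9, "dy": 0, "dz": 1.2, "twist": -0.148},
    {"dx": 11, "dy": -0.1, "dz": 1.3, "twist": -0.148},
    {"dx": 11.9, "dy": -0.1, "dz": 1.3, "twist": -0.148},
    {"dx": 11.9, "dy": -0.1, "dz": 1.3, "twist": -0.148},
    {"dx": 11.9, "dy": -0.1, "dz": 1.3, "twist": -0.148},
  ],
)

```text
clock: 2.52
position: [0.482, -0.0086, 0.1807]
tool_rot: [-2.669, 1.57, -2.526]
force: [-0.0, 0.1, 0.8]
grip_width: 0.0854
```

```bash
python3 - <<'E'
from h import *
import pickle
p,Rt=pose();print(p,np.degrees(yawy(Rt)))
ci,im=grab('wrist','w3.png'); pickle.dump(ci,open('w3.pkl','wb'))
E
```

```text
[ 0.48202336 -0.00864297  0.18071152] 98.22172380421294
```

View pics/w3.png

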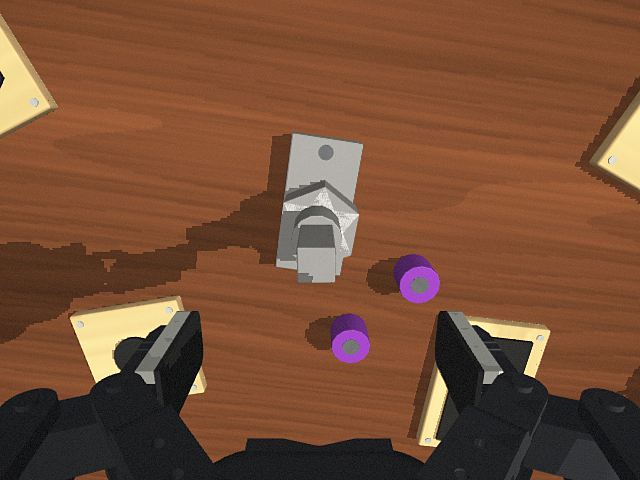

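```bash
python3 - <<'E'
from h import *
import pickle
ci=pickle.load(open('w3.pkl','rb'))
im=cv2.imread('pics/w3.png');c=im[200:300,270:370];cv2.imwrite('pics/w3c.png',cv2.resize(c,None,fx=7,fy=7,interpolation=cv2.INTER_CUBIC))
P=unproj(ci,[(299,247),(335.5,247),(335,282.5),(298,283)],.12);print(P.round(4),P.mean(0))
# where does the tcp axis appear? midpoint between finger tips pixel cols
print(proj(ci,[[.482,-.0086,.12]]))
print(goto([*P.mean(0)[:2],.095],np.radians(98.2)))
E
```

```text
[[ 0.4731 -0.0192  0.12  ]
 [ 0.4704 -0.0007  0.12  ]
 [ 0.49    0.0021  0.12  ]
 [ 0.4931 -0.0172  0.12  ]] [ 0.48162557 -0.00875679  0.12      ]
[[317.06224667 265.83728499]]
(array([ 8.62,  0.02, -0.08]), np.float64(0.0))
```

View pics/w3c.png

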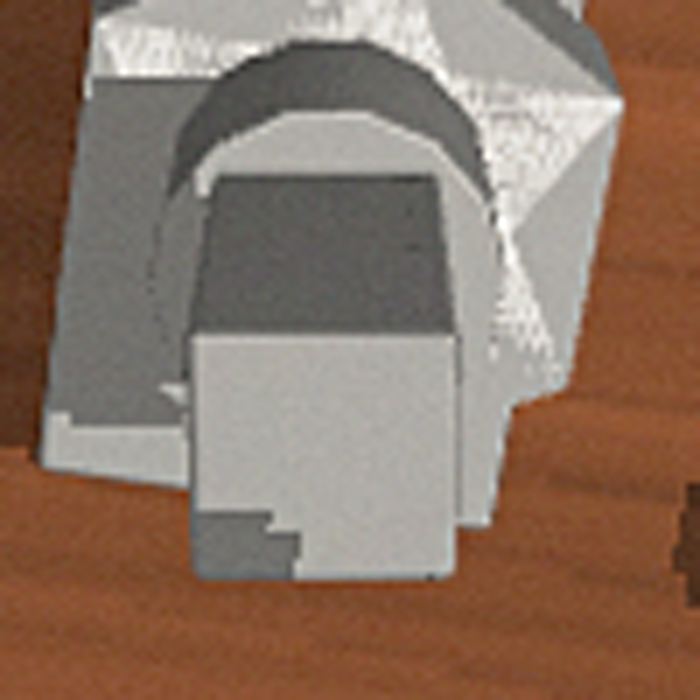

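arm_command(
  commands=[
    {"dx": 2, "dy": 0, "dz": -0.1, "twist": 0},
    {"dx": 4.5, "dy": 0, "dz": -0.1, "twist": 0},
    {"dx": 6.5, "dy": 0, "dz": -0.1, "twist": 0},
    {"dx": 8, "dy": 0, "dz": -0.1, "twist": 0},
    {"dx": 8.6, "dy": 0, "dz": -0.1, "twist": 0},
    {"dx": 8.6, "dy": 0, "dz": -0.1, "twist": 0},
    {"dx": 8.6, "dy": 0, "dz": -0.1, "twist": 0},
  ],
)

```text
clock: 3.15
position: [0.482, -0.0088, 0.0963]
tool_rot: [-0.246, 1.569, -0.103]
force: [0.6, 0.3, 0.5]
grip_width: 0.0855
```

arm_command(
  commands=[
    {"dx": 0, "dy": 0, "dz": 0, "twist": 0},
    {"dx": 0, "dy": 0, "dz": 0, "twist": 0},
    {"dx": 0, "dy": 0, "dz": 0, "twist": 0},
    {"dx": 0, "dy": 0, "dz": 0, "twist": 0},
    {"dx": 0, "dy": 0, "dz": 0, "twist": 0},
    {"dx": 0, "dy": 0, "dz": 0, "twist": 0},
    {"dx": 0, "dy": 0, "dz": 0, "twist": 0},
    {"dx": 0, "dy": 0, "dz": 0, "twist": 0},
    {"dx": 0, "dy": 0, "dz": 0, "twist": 0},
    {"dx": 0, "dy": 0, "dz": 0, "twist": 0},
  ],
  grip=1,
  squeeze=30,
)

```text
clock: 3.98
position: [0.482, -0.0088, 0.0963]
tool_rot: [-0.252, 1.569, -0.108]
force: [0.6, -0.4, -0.8]
grip_width: 0.0195
```

```bash
python3 - <<'E'
from h import *
import pickle
p,Rt=pose();print(p,np.degrees(yawy(Rt)))
ci,im=grab('wrist','w4.png'); pickle.dump(ci,open('w4.pkl','wb'))
E
```

```text
[ 0.4819608  -0.00881135  0.09625709] 98.2143099652843
```

View pics/w4.png

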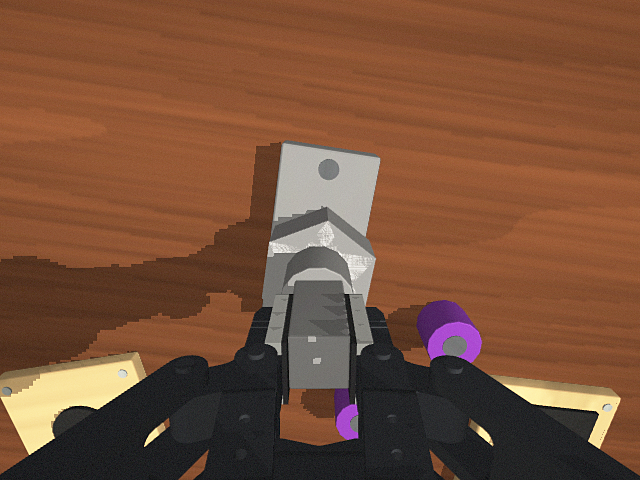

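arm_command(
  commands=[
    {"dx": -0.5, "dy": 0, "dz": 0, "twist": 0},
    {"dx": -1.5, "dy": 0, "dz": 0, "twist": 0},
    {"dx": -3.5, "dy": 0, "dz": 0, "twist": 0},
    {"dx": -6, "dy": 0, "dz": 0, "twist": 0},
    {"dx": -8.5, "dy": 0, "dz": 0, "twist": 0},
    {"dx": -10, "dy": 0, "dz": 0, "twist": 0},
    {"dx": -10, "dy": 0, "dz": 0, "twist": 0},
  ],
)

```text
clock: 4.62
position: [0.4831, -0.0089, 0.1999]
tool_rot: [-0.054, 1.564, 0.089]
force: [0.9, 1.2, -1.9]
grip_width: 0.0193
```

```bash
python3 - <<'E'
from h import *
p,Rt=pose();print(p,np.degrees(yawy(Rt)))
print(goto([.3857,.2502,.16],np.radians(70.9)))
E
```

```text
[ 0.48314393 -0.00885192  0.19991585] 98.19496562803646
(array([ 3.94, 27.03, -5.98]), np.float64(0.476))
```

arm_command(
  commands=[
    {"dx": 0, "dy": 1.5, "dz": -0.4, "twist": 0.03},
    {"dx": 0, "dy": 4, "dz": -1, "twist": 0.08},
    {"dx": 0, "dy": 7, "dz": -1.6, "twist": 0.13},
    {"dx": 0, "dy": 10, "dz": -2.2, "twist": 0.18},
    {"dx": 0.5, "dy": 13, "dz": -2.9, "twist": 0.24},
    {"dx": 1, "dy": 16, "dz": -3.6, "twist": 0.3},
    {"dx": 1.5, "dy": 19, "dz": -4.2, "twist": 0.36},
    {"dx": 2.5, "dy": 22, "dz": -4.9, "twist": 0.42},
    {"dx": 3.2, "dy": 24.5, "dz": -5.4, "twist": 0.476},
    {"dx": 3.9, "dy": 26.2, "dz": -5.8, "twist": 0.476},
    {"dx": 3.9, "dy": 27, "dz": -6, "twist": 0.476},
    {"dx": 3.9, "dy": 27, "dz": -6, "twist": 0.476},
  ],
)

```text
clock: 5.62
position: [0.3847, 0.2511, 0.1602]
tool_rot: [0.38, 1.565, 0.05]
force: [-0.6, 1.0, -1.6]
grip_width: 0.0191
```

```bash
cat > look.py <<'E'
from h import *
import pickle,sys
s=sensors.observe();p,Rt=pose(s);print(p.round(4),np.degrees(yawy(Rt)).round(2),np.abs(s['qd']).max())
for n in sys.argv[2:]:
    ci,im=grab(n,f'{n[0]}{sys.argv[1]}.png'); pickle.dump(ci,open(f'{n[0]}{sys.argv[1]}.pkl','wb'))
E
python3 look.py 5 wrist side
```

```text
[0.3847 0.2511 0.1602] 71.09 0.04432633549076232
```

View pics/w5.png

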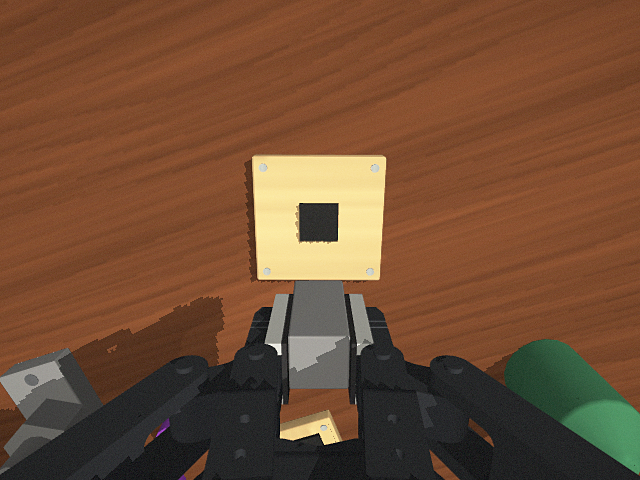

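View pics/s5.png

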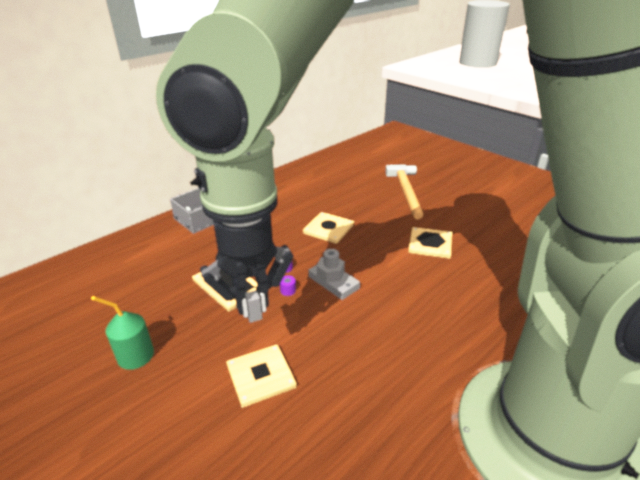

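```bash
python3 - <<'E'
from pads import *
import pickle
ci=pickle.load(open('w5.pkl','rb'));im=cv2.imread('pics/w5.png')
for o in pads(ci,im):
    if 1000<cv2.contourArea(np.array([1])) if 0 else True: print(o[0],*[np.round(x,1) for x in o[1:5]])
p=np.array([.3847,.2511,.1602])
P=unproj(ci,[(287.5,337),(350,337),(349.5,388),(288,388)],.1602+.0237); print((P-p).round(4),(P.mean(0)-p).round(4))
E
```

```text
[376. 318.] [472.8 268.5] [472.6 269.2] [13. 20.] 84.4
[318. 221.] [385.5 251.5] [385.4 251.4] [27.4 27.7] 71.1
[[-0.013  -0.0054  0.0237]
 [-0.0066  0.0132  0.0237]
 [ 0.0117  0.0072  0.0237]
 [ 0.0051 -0.0119  0.0237]] [-0.0007  0.0008  0.0237]
```

```bash
python3 - <<'E'
from h import *
print(goto([.3862,.2507,.040],np.radians(71.1)))
E
```

```text
(array([12.07,  0.13, -0.1 ]), np.float64(-0.003))
```

arm_command(
  commands=[
    {"dx": 2, "dy": 0.1, "dz": -0.1, "twist": 0},
    {"dx": 5, "dy": 0.1, "dz": -0.1, "twist": 0},
    {"dx": 8, "dy": 0.1, "dz": -0.1, "twist": 0},
    {"dx": 10, "dy": 0.1, "dz": -0.1, "twist": 0},
    {"dx": 11.2, "dy": 0.1, "dz": -0.1, "twist": 0},
    {"dx": 11.8, "dy": 0.1, "dz": -0.1, "twist": 0},
    {"dx": 12, "dy": 0.1, "dz": -0.1, "twist": 0},
    {"dx": 12, "dy": 0.1, "dz": -0.1, "twist": 0},
    {"dx": 12, "dy": 0.1, "dz": -0.1, "twist": 0},
  ],
)

```text
clock: 6.47
position: [0.3867, 0.2503, 0.0416]
tool_rot: [0.464, 1.563, 0.131]
force: [0.4, 0.5, -1.0]
grip_width: 0.0192
```

```bash
python3 look.py 6 wrist side; python3 - <<'E'
from h import *
im=cv2.imread('pics/s6.png')[290:440,190:340];cv2.imwrite('pics/s6c.png',cv2.resize(im,None,fx=4,fy=4,interpolation=cv2.INTER_CUBIC))
E
```

```text
[0.3867 0.2503 0.0416] 70.88 0.010759754684574296
```

View pics/s6c.png

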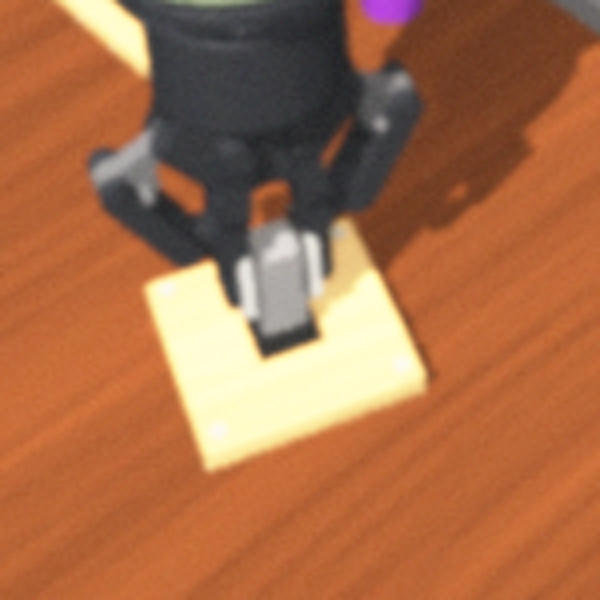

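View pics/w6.png

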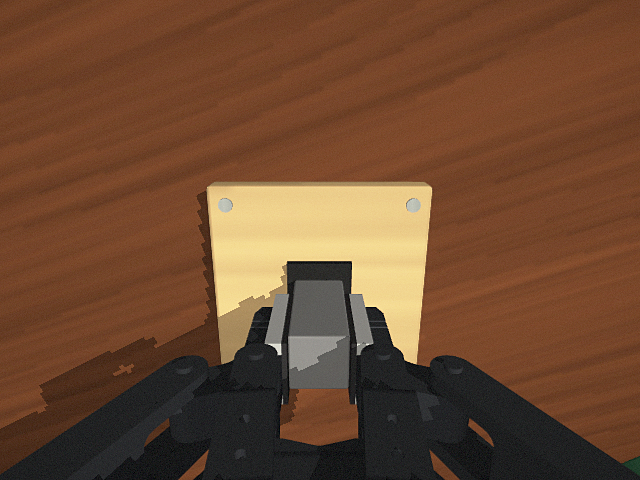

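```bash
python3 - <<'E'
from h import *
import pickle
ci=pickle.load(open('w6.pkl','rb'));p,Rt=pose()
im=cv2.imread('pics/w6.png')[250:350,270:370];cv2.imwrite('pics/w6c.png',cv2.resize(im,None,fx=7,fy=7,interpolation=cv2.INTER_CUBIC))
def T(P): return (P-p)@Rt*1000
print(T(unproj(ci,[(288,262),(351.5,262)],.015)).round(1)); print(T(unproj(ci,[(294.5,281),(344,281)],p[2]-.0203)).round(1))
E
```

```text
[[ 26.4 -12.8 -15.7]
 [ 26.5  14.3 -15.7]]
[[20.2 -9.8 -9.6]
 [20.3 10.9 -9.6]]
```

View pics/w6c.png

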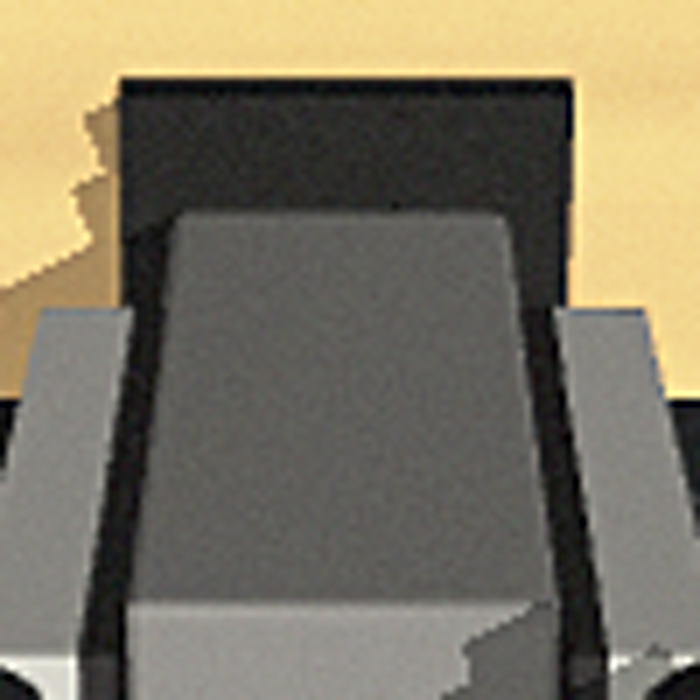

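arm_command(
  commands=[
    {"dx": 0.15, "dy": 0, "dz": -0.08, "twist": 0},
    {"dx": 0.3, "dy": 0, "dz": -0.08, "twist": 0},
    {"dx": 0.4, "dy": 0, "dz": -0.08, "twist": 0},
    {"dx": 0.5, "dy": 0, "dz": -0.08, "twist": 0},
    {"dx": 0.55, "dy": 0, "dz": -0.08, "twist": 0},
    {"dx": 0.6, "dy": 0, "dz": -0.08, "twist": 0},
    {"dx": 0.6, "dy": 0, "dz": -0.08, "twist": 0},
  ],
)

```text
clock: 7.15
position: [0.3858, 0.2508, 0.0354]
tool_rot: [0.475, 1.563, 0.142]
force: [0.5, 0.1, -1.5]
grip_width: 0.0193
```

arm_command(
  commands=[
    {"dx": 0.03, "dy": 0, "dz": 0, "twist": 0},
    {"dx": 0.06, "dy": 0, "dz": 0, "twist": 0},
    {"dx": 0.08, "dy": 0, "dz": 0, "twist": 0},
    {"dx": 0.08, "dy": 0, "dz": 0, "twist": 0},
  ],
)

```text
clock: 7.48
position: [0.3858, 0.2508, 0.0352]
tool_rot: [0.514, 1.563, 0.18]
force: [-3.2, -1.3, 17.6]
grip_width: 0.0197
```

arm_command(
  commands=[
    {"dx": -0.02, "dy": 0, "dz": 0, "twist": 0},
    {"dx": -0.02, "dy": 0, "dz": 0, "twist": 0},
    {"dx": -0.02, "dy": 0, "dz": 0, "twist": 0},
  ],
)

```text
clock: 7.73
position: [0.3859, 0.2509, 0.0354]
tool_rot: [0.521, 1.563, 0.187]
force: [0.1, -1.2, -1.8]
grip_width: 0.0194
```

arm_command(
  commands=[
    {"dx": 0, "dy": 0, "dz": 0, "twist": 0},
    {"dx": 0, "dy": 0, "dz": 0, "twist": 0},
    {"dx": 0, "dy": 0, "dz": 0, "twist": 0},
    {"dx": 0, "dy": 0, "dz": 0, "twist": 0},
    {"dx": 0, "dy": 0, "dz": 0, "twist": 0},
    {"dx": 0, "dy": 0, "dz": 0, "twist": 0},
  ],
  grip=-1,
)

```text
clock: 8.23
position: [0.3859, 0.2508, 0.0353]
tool_rot: [0.512, 1.563, 0.178]
force: [-0.7, -0.0, -0.9]
grip_width: 0.0851
```

arm_command(
  commands=[
    {"dx": -1.5, "dy": 0, "dz": 0, "twist": 0},
    {"dx": -4, "dy": 0, "dz": 0, "twist": 0},
    {"dx": -7, "dy": 0, "dz": 0, "twist": 0},
    {"dx": -10, "dy": 0, "dz": 0, "twist": 0},
    {"dx": -13, "dy": 0, "dz": 0, "twist": 0},
    {"dx": -13, "dy": 0, "dz": 0, "twist": 0},
    {"dx": -13, "dy": 0, "dz": 0, "twist": 0},
  ],
)

```text
clock: 8.82
position: [0.3853, 0.2513, 0.1667]
tool_rot: [0.693, 1.56, 0.36]
force: [-0.6, 0.0, -1.2]
grip_width: 0.0853
```

```bash
python3 look.py 7 wrist ; python3 - <<'E'
from h import *
print(goto([.4817,-.009,.16],np.pi/2))
im=cv2.imread('pics/w7.png')[130:330,220:420];cv2.imwrite('pics/w7c.png',cv2.resize(im,None,fx=3.5,fy=3.5,interpolation=cv2.INTER_CUBIC))
E
```

```text
[0.3853 0.2513 0.1667] 70.92 0.046946438603592835
(array([  0.58, -21.4 ,  17.64]), np.float64(-0.333))
```

View pics/w7c.png

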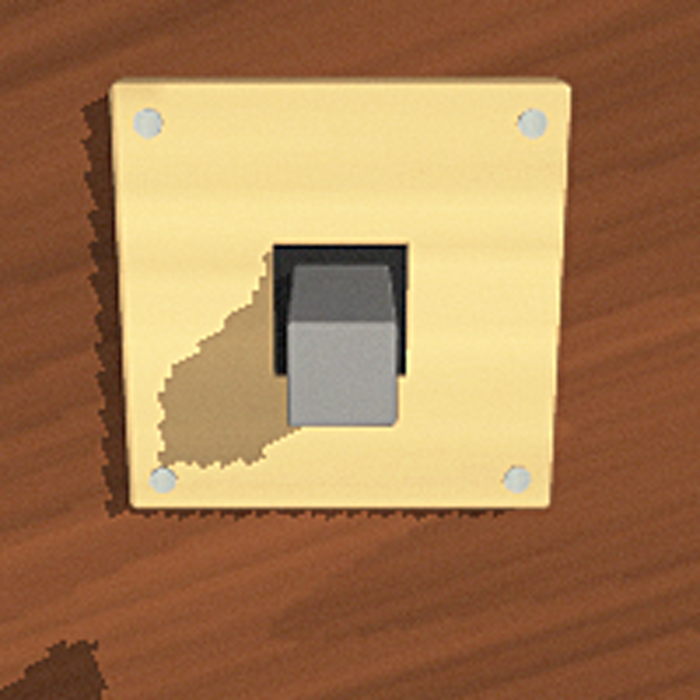

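arm_command(
  commands=[
    {"dx": 0, "dy": -1.5, "dz": 1.2, "twist": -0.03},
    {"dx": 0, "dy": -4, "dz": 3.3, "twist": -0.07},
    {"dx": 0, "dy": -7, "dz": 5.8, "twist": -0.12},
    {"dx": 0, "dy": -10, "dz": 8.2, "twist": -0.17},
    {"dx": 0, "dy": -13, "dz": 10.7, "twist": -0.22},
    {"dx": 0, "dy": -16, "dz": 13.2, "twist": -0.28},
    {"dx": 0.3, "dy": -18.5, "dz": 15.2, "twist": -0.333},
    {"dx": 0.6, "dy": -20.5, "dz": 16.9, "twist": -0.333},
    {"dx": 0.6, "dy": -21.4, "dz": 17.6, "twist": -0.333},
    {"dx": 0.6, "dy": -21.4, "dz": 17.6, "twist": -0.333},
    {"dx": 0.6, "dy": -21.4, "dz": 17.6, "twist": -0.333},
  ],
)

```text
clock: 9.78
position: [0.4807, -0.0087, 0.159]
tool_rot: [0.329, 1.563, 0.328]
force: [-0.4, 1.0, 0.1]
grip_width: 0.085
```

```bash
sed -i "s/^for n/print('tilt mrad',(Rt[:2,0]*1000).round(1),s['force'].round(1))\nfor n/" look.py; python3 look.py 8 wrist
```

```text
[ 0.4807 -0.0087  0.159 ] 89.93 0.03602894038156598
tilt mrad [6.9 2.4] [-0.4  1.   0.1]
```

View pics/w8.png

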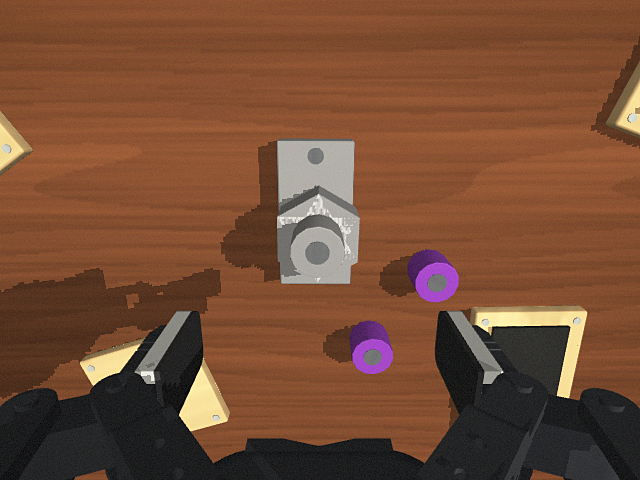

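```bash
python3 - <<'E'
from h import *
import pickle
ci=pickle.load(open('w8.pkl','rb'))
im=cv2.imread('pics/w8.png');c=im[130:290,260:380];cv2.imwrite('pics/w8c.png',cv2.resize(c,None,fx=5,fy=5,interpolation=cv2.INTER_CUBIC))
for c in [(.482,-.009),(.480,-.009)]:
  a=np.linspace(0,2*np.pi,9); print(proj(ci,np.c_[c[0]+.016*np.cos(a),c[1]+.016*np.sin(a),0*a+.076]).round(0).tolist())
print(unproj(ci,(317,253),.076))
E
```

```text
[[316.0, 278.0], [336.0, 271.0], [344.0, 253.0], [336.0, 234.0], [316.0, 226.0], [296.0, 234.0], [289.0, 253.0], [297.0, 271.0], [316.0, 278.0]]
[[316.0, 275.0], [336.0, 268.0], [344.0, 249.0], [336.0, 230.0], [316.0, 222.0], [296.0, 230.0], [288.0, 249.0], [297.0, 268.0], [316.0, 275.0]]
[[ 0.48227224 -0.00866253  0.076     ]]
```

View pics/w8c.png

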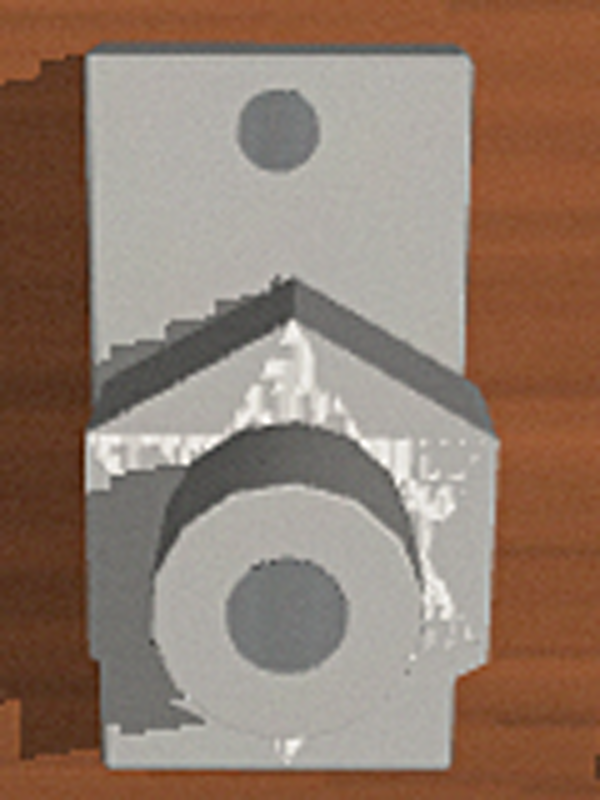

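```bash
python3 - <<'E'
from h import *
print(goto([.4822,-.0092,.0595],np.pi/2))
E
```

```text
(array([ 9.97, -0.16,  0.08]), np.float64(0.0))
```

arm_command(
  commands=[
    {"dx": 2, "dy": -0.05, "dz": 0.1, "twist": 0},
    {"dx": 4.5, "dy": -0.1, "dz": 0.1, "twist": 0},
    {"dx": 7, "dy": -0.15, "dz": 0.1, "twist": 0},
    {"dx": 8.8, "dy": -0.15, "dz": 0.1, "twist": 0},
    {"dx": 9.7, "dy": -0.15, "dz": 0.1, "twist": 0},
    {"dx": 9.9, "dy": -0.15, "dz": 0.1, "twist": 0},
    {"dx": 9.9, "dy": -0.15, "dz": 0.1, "twist": 0},
  ],
)

```text
clock: 10.42
position: [0.4822, -0.0084, 0.0602]
tool_rot: [0.401, 1.564, 0.402]
force: [0.2, -0.3, 0.6]
grip_width: 0.0851
```

arm_command(
  commands=[
    {"dx": 0, "dy": 0, "dz": 0, "twist": 0},
    {"dx": 0, "dy": 0, "dz": 0, "twist": 0},
    {"dx": 0, "dy": 0, "dz": 0, "twist": 0},
    {"dx": 0, "dy": 0, "dz": 0, "twist": 0},
    {"dx": 0, "dy": 0, "dz": 0, "twist": 0},
    {"dx": 0, "dy": 0, "dz": 0, "twist": 0},
    {"dx": 0, "dy": 0, "dz": 0, "twist": 0},
    {"dx": 0, "dy": 0, "dz": 0, "twist": 0},
  ],
  grip=1,
  squeeze=35,
)

```text
clock: 11.08
position: [0.4825, -0.0083, 0.0609]
tool_rot: [0.391, 1.563, 0.392]
force: [-2.6, 0.3, 11.3]
grip_width: 0.0308
```

```bash
python3 look.py 9 wrist
```

```text
[ 0.4825 -0.0083  0.0609] 90.08 0.0019719909548788447
tilt mrad [7.4 3. ] [-2.6  0.3 11.3]
```

View pics/w9.png

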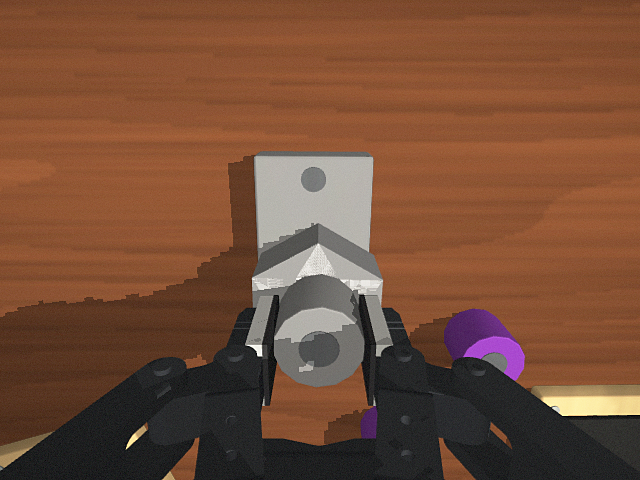

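arm_command(
  commands=[
    {"dx": -0.3, "dy": 0, "dz": 0, "twist": 0},
    {"dx": -1, "dy": 0, "dz": 0, "twist": 0},
    {"dx": -2.5, "dy": 0, "dz": 0, "twist": 0},
    {"dx": -5, "dy": 0, "dz": 0, "twist": 0},
    {"dx": -7.5, "dy": 0, "dz": 0, "twist": 0},
    {"dx": -10, "dy": 0, "dz": 0, "twist": 0},
    {"dx": -10, "dy": 0, "dz": 0, "twist": 0},
  ],
)

```text
clock: 11.72
position: [0.4834, -0.0087, 0.1652]
tool_rot: [0.284, 1.557, 0.284]
force: [1.4, -0.5, -1.4]
grip_width: 0.0307
```

```bash
python3 look.py 10 wrist; python3 - <<'E'
from h import *
print(goto([.627,-.148,.15],np.pi/2))
E
```

```text
[ 0.4834 -0.0087  0.1652] 90.05 0.09976115460888656
tilt mrad [13.   3.8] [ 1.4 -0.5 -1.4]
(array([  1.44, -13.97,  14.39]), np.float64(0.001))
```

View pics/w10.png

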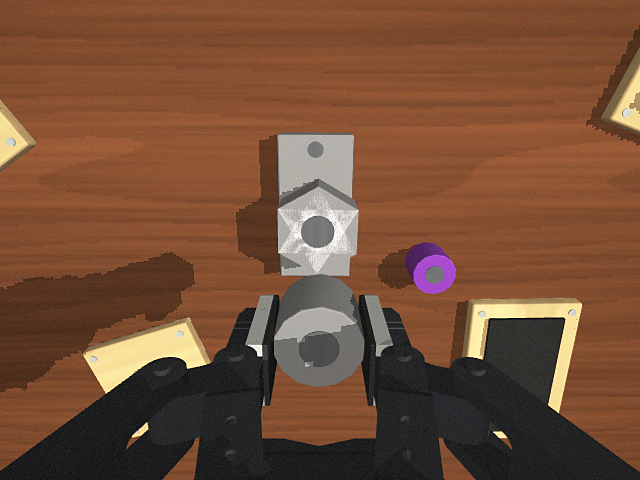

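arm_command(
  commands=[
    {"dx": 0, "dy": -1, "dz": 1, "twist": 0},
    {"dx": 0, "dy": -3, "dz": 3.1, "twist": 0},
    {"dx": 0, "dy": -5, "dz": 5.2, "twist": 0},
    {"dx": 0, "dy": -7.3, "dz": 7.5, "twist": 0},
    {"dx": 0.3, "dy": -9.5, "dz": 9.8, "twist": 0},
    {"dx": 0.8, "dy": -11.7, "dz": 12.1, "twist": 0},
    {"dx": 1.2, "dy": -13.2, "dz": 13.6, "twist": 0},
    {"dx": 1.4, "dy": -13.9, "dz": 14.3, "twist": 0},
    {"dx": 1.4, "dy": -13.9, "dz": 14.3, "twist": 0},
    {"dx": 1.4, "dy": -13.9, "dz": 14.3, "twist": 0},
    {"dx": 1.4, "dy": -13.9, "dz": 14.3, "twist": 0},
    {"dx": 1.4, "dy": -13.9, "dz": 14.3, "twist": 0},
  ],
)

```text
clock: 12.77
position: [0.6257, -0.1462, 0.1506]
tool_rot: [0.35, 1.559, 0.352]
force: [0.3, 0.7, -1.1]
grip_width: 0.0308
```

```bash
python3 look.py 11 wrist
```

```text
[ 0.6257 -0.1462  0.1506] 90.13 0.006712715854177814
tilt mrad [11.4  4.2] [ 0.3  0.7 -1.1]
```

View pics/w11.png

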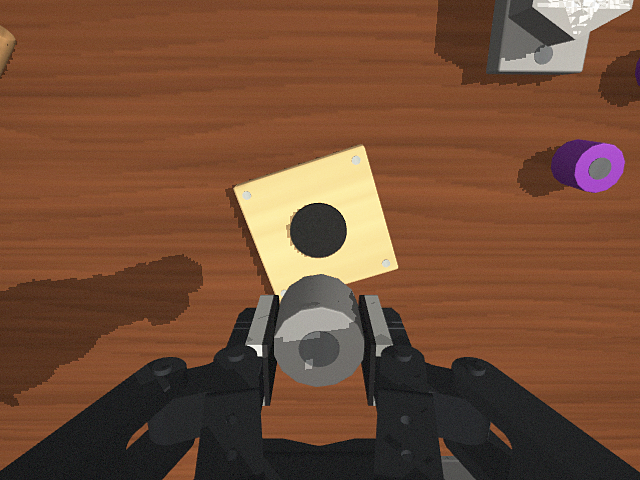

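```bash
python3 - <<'E'
from pads import *
import pickle
ci=pickle.load(open('w11.pkl','rb'));im=cv2.imread('pics/w11.png')
for o in pads(ci,im): print(o[0],*[np.round(x,1) for x in o[1:5]])
p,Rt=pose()
def plane_tool(ci,uv,tx):
    uv=np.atleast_2d(uv);d=np.c_[(uv[:,0]-ci['cx'])/ci['fx'],(uv[:,1]-ci['cy'])/ci['fy'],np.ones(len(uv))]@Rm(ci['attitude']).T
    o=Rt.T@(ci['origin']-p); d=d@Rt; t=(tx-o[0])/d[:,0]; return o+d*t[:,None]
print((plane_tool(ci,[(319,347.5),(274,347.5),(364,347.5),(319,308),(319,387)],-.0151)*1000).round(1))
c=im[260:400,250:390];cv2.imwrite('pics/w11c.png',cv2.resize(c,None,fx=5,fy=5,interpolation=cv2.INTER_CUBIC))
E
```

```text
[393. 319.] [699.9 -89.3] [699.7 -88.8] [20.8 11.3] 19.3
[318. 230.] [ 630.7 -145.3] [ 630.5 -145.5] [38.9 38.7] 0.1
[566. 179.] [594.7  22.1] [593.8  23.1] [23.3  8.5] 73.8
[538.  24.] [500.4 -14.7] [501.4 -13.6] [45.2 14.7] 54.1
[515.  54.] [511.  -34.7] [508.3 -14.6] [40.5 54.7] 0.2
[[-15.1   1.1  -0.9]
 [-15.1 -14.2  -0.9]
 [-15.1  16.5  -0.9]
 [-15.1   1.1 -15.9]
 [-15.1   1.1  15.2]]
```

View pics/w11c.png

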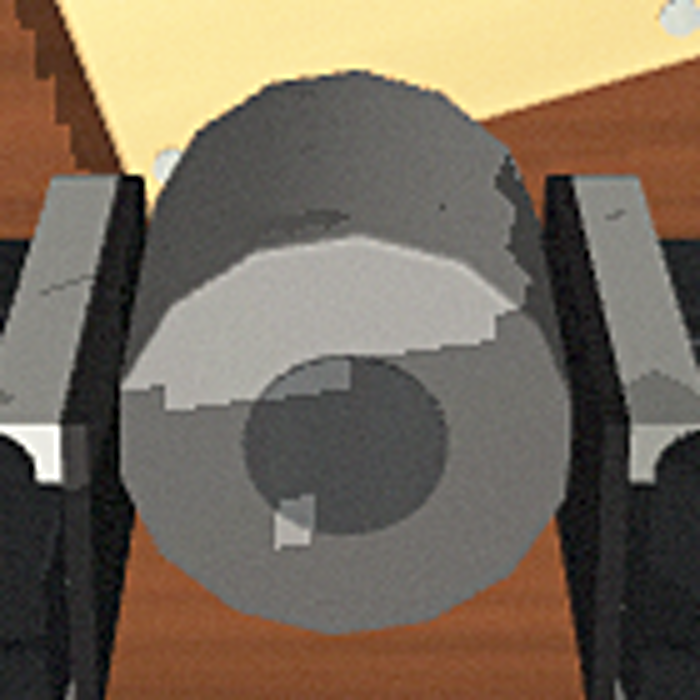

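```bash
python3 - <<'E'
from h import *
print(goto([.6316,-.1464,.034],np.pi/2))
E
```

```text
(array([11.68, -0.06,  0.44]), np.float64(0.002))
```

arm_command(
  commands=[
    {"dx": 2, "dy": 0, "dz": 0.1, "twist": 0},
    {"dx": 4.5, "dy": 0, "dz": 0.2, "twist": 0},
    {"dx": 7, "dy": 0, "dz": 0.3, "twist": 0},
    {"dx": 9.3, "dy": 0, "dz": 0.4, "twist": 0},
    {"dx": 10.8, "dy": -0.1, "dz": 0.4, "twist": 0},
    {"dx": 11.5, "dy": -0.1, "dz": 0.4, "twist": 0},
    {"dx": 11.7, "dy": -0.1, "dz": 0.4, "twist": 0},
    {"dx": 11.7, "dy": -0.1, "dz": 0.4, "twist": 0},
    {"dx": 11.7, "dy": -0.1, "dz": 0.4, "twist": 0},
    {"dx": 11.7, "dy": -0.1, "dz": 0.4, "twist": 0},
  ],
)

```text
clock: 13.65
position: [0.6319, -0.1468, 0.0351]
tool_rot: [0.278, 1.557, 0.28]
force: [0.6, 0.1, -1.7]
grip_width: 0.0304
```

```bash
python3 look.py 12 wrist;python3 - <<'E'
from h import *
import pickle
ci=pickle.load(open('w12.pkl','rb'));p,Rt=pose()
im=cv2.imread('pics/w12.png')[200:400,220:420];cv2.imwrite('pics/w12c.png',cv2.resize(im,None,fx=3.5,fy=3.5,interpolation=cv2.INTER_CUBIC))
E
```

```text
[ 0.6319 -0.1468  0.0351] 90.14 0.0034750032841107375
tilt mrad [13.4  3.9] [ 0.6  0.1 -1.7]
```

View pics/w12c.png

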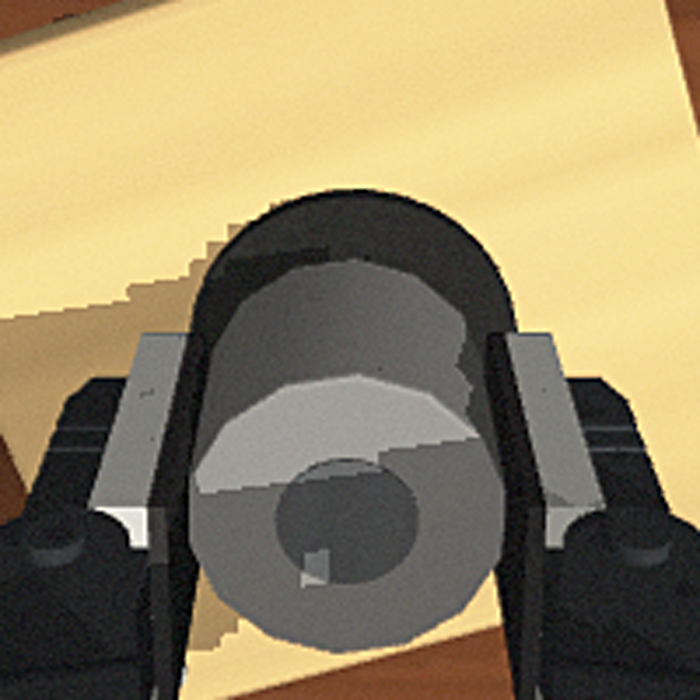

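```bash
python3 - <<'E'
from h import *
import pickle
ci=pickle.load(open('w12.pkl','rb'));p,Rt=pose()
f=lambda u,v:((u+.5)/3.5-.5+220,(v+.5)/3.5-.5+200)
# model overlay: pad circle that best fits observed points: left(191,330)@?, right(517,330), front (354,197)
from scipy.optimize import least_squares
obs=np.array([f(191,320),f(517,320),f(354,192),f(240,238),f(470,238)])
U=unproj(ci,obs,.015)[:,:2]
r=least_squares(lambda c:np.hypot(U[:,0]-c[0],U[:,1]-c[1])-c[2],[.63,-.146,.02]);print('pad',r.x,r.fun)
zb=p[2]-.0129
obs=np.array([f(350,258),f(260,297),f(440,297)])
B=unproj(ci,obs,zb)[:,:2]
r2=least_squares(lambda c:np.hypot(B[:,0]-c[0],B[:,1]-c[1])-.016,[.63,-.146]);print('bush bottom',r2.x,r2.fun,p)
obs=np.array([f(350,376),f(195,490),f(503,490),f(355,652)])
B=unproj(ci,obs,zb+.028)[:,:2]
r2=least_squares(lambda c:np.hypot(B[:,0]-c[0],B[:,1]-c[1])-c[2],[.63,-.146,.016]);print('bush top',r2.x,r2.fun,p)
E
```

```text
pad [ 0.63065143 -0.14505484  0.01987253] [ 8.38823416e-05  3.23941847e-05  2.31221145e-04 -2.11630849e-04
 -1.35866821e-04]
bush bottom [ 0.63241344 -0.14562009] [ 0.00059454 -0.00039516 -0.00039442] [ 0.63176117 -0.14683338  0.03492477]
bush top [ 0.63126354 -0.14585536  0.0154845 ] [ 0.00022628 -0.00018253 -0.00018949  0.00014575] [ 0.63176117 -0.14683338  0.03492477]
```

arm_command(
  commands=[
    {"dx": 0.15, "dy": 0.05, "dz": -0.1, "twist": 0},
    {"dx": 0.3, "dy": 0.06, "dz": -0.1, "twist": 0},
    {"dx": 0.45, "dy": 0.06, "dz": -0.1, "twist": 0},
    {"dx": 0.55, "dy": 0.06, "dz": -0.1, "twist": 0},
    {"dx": 0.65, "dy": 0.06, "dz": -0.1, "twist": 0},
    {"dx": 0.7, "dy": 0.06, "dz": -0.1, "twist": 0},
    {"dx": 0.7, "dy": 0.06, "dz": -0.1, "twist": 0},
    {"dx": 0.7, "dy": 0.06, "dz": -0.1, "twist": 0},
  ],
)

```text
clock: 14.37
position: [0.6309, -0.1462, 0.028]
tool_rot: [0.283, 1.557, 0.285]
force: [-0.9, -0.4, 2.6]
grip_width: 0.0309
```

arm_command(
  commands=[
    {"dx": 0.02, "dy": 0, "dz": 0, "twist": 0},
    {"dx": 0.02, "dy": 0, "dz": 0, "twist": 0},
    {"dx": 0.02, "dy": 0, "dz": 0, "twist": 0},
  ],
)

```text
clock: 14.62
position: [0.6309, -0.1462, 0.028]
tool_rot: [0.287, 1.557, 0.289]
force: [-1.4, 1.2, 4.0]
grip_width: 0.0306
```

arm_command(
  commands=[
    {"dx": -0.02, "dy": 0, "dz": 0, "twist": 0},
    {"dx": -0.02, "dy": 0, "dz": 0, "twist": 0},
    {"dx": -0.02, "dy": 0, "dz": 0, "twist": 0},
    {"dx": -0.02, "dy": 0, "dz": 0, "twist": 0},
    {"dx": -0.02, "dy": 0, "dz": 0, "twist": 0},
    {"dx": -0.02, "dy": 0, "dz": 0, "twist": 0},
  ],
  grip=-1,
)

```text
clock: 15.12
position: [0.6309, -0.1462, 0.0281]
tool_rot: [0.285, 1.557, 0.287]
force: [0.2, -0.8, -0.2]
grip_width: 0.0853
```

arm_command(
  commands=[
    {"dx": -1.5, "dy": 0, "dz": 0, "twist": 0},
    {"dx": -4, "dy": 0, "dz": 0, "twist": 0},
    {"dx": -7, "dy": 0, "dz": 0, "twist": 0},
    {"dx": -10, "dy": 0, "dz": 0, "twist": 0},
    {"dx": -12, "dy": 0, "dz": 0, "twist": 0},
    {"dx": -12, "dy": 0, "dz": 0, "twist": 0},
    {"dx": -12, "dy": 0, "dz": 0, "twist": 0},
    {"dx": -12, "dy": 0, "dz": 0, "twist": 0},
    {"dx": -12, "dy": 0, "dz": 0, "twist": 0},
  ],
)

```text
clock: 15.87
position: [0.6288, -0.1466, 0.1476]
tool_rot: [0.327, 1.558, 0.329]
force: [-1.2, -0.1, -1.1]
grip_width: 0.0849
```

```bash
python3 look.py 13 wrist ; python3 - <<'E'
from h import *
print(goto([.4837,-.009,.15],np.pi/2))
im=cv2.imread('pics/w13.png')[130:330,220:420];cv2.imwrite('pics/w13c.png',cv2.resize(im,None,fx=3.5,fy=3.5,interpolation=cv2.INTER_CUBIC))
E
```

```text
[ 0.6288 -0.1466  0.1476] 90.14 0.008911537547791604
tilt mrad [12.1  4.1] [-1.2 -0.1 -1.1]
(array([ -0.38,  13.8 , -14.48]), np.float64(0.002))
```

View pics/w13c.png

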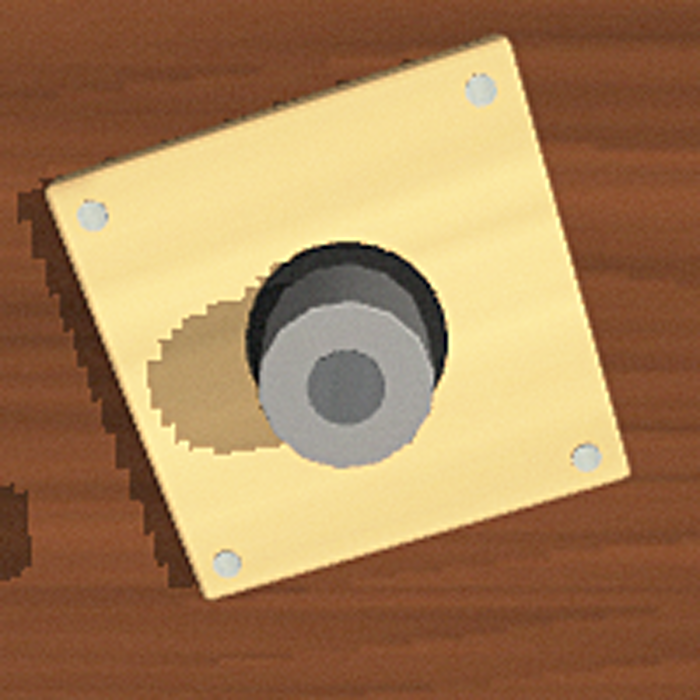

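arm_command(
  commands=[
    {"dx": 0, "dy": 1, "dz": -1, "twist": 0},
    {"dx": 0, "dy": 3, "dz": -3.1, "twist": 0},
    {"dx": 0, "dy": 5.5, "dz": -5.7, "twist": 0},
    {"dx": 0, "dy": 8, "dz": -8.4, "twist": 0},
    {"dx": 0, "dy": 10.5, "dz": -11, "twist": 0},
    {"dx": 0, "dy": 12.5, "dz": -13.1, "twist": 0},
    {"dx": -0.4, "dy": 13.8, "dz": -14.5, "twist": 0},
    {"dx": -0.4, "dy": 13.8, "dz": -14.5, "twist": 0},
    {"dx": -0.4, "dy": 13.8, "dz": -14.5, "twist": 0},
    {"dx": -0.4, "dy": 13.8, "dz": -14.5, "twist": 0},
    {"dx": -0.4, "dy": 13.8, "dz": -14.5, "twist": 0},
  ],
)

```text
clock: 16.83
position: [0.4839, -0.0097, 0.1499]
tool_rot: [0.305, 1.558, 0.306]
force: [-0.8, 0.3, 0.6]
grip_width: 0.0852
```

```bash
python3 look.py 14 wrist ; python3 - <<'E'
from h import *
im=cv2.imread('pics/w14.png')[130:310,240:420];cv2.imwrite('pics/w14c.png',cv2.resize(im,None,fx=4,fy=4,interpolation=cv2.INTER_CUBIC))
E
```

```text
[ 0.4839 -0.0097  0.1499] 90.08 0.0032800753325575235
tilt mrad [11.8  3.7] [-0.8  0.3  0.6]
```

View pics/w14c.png

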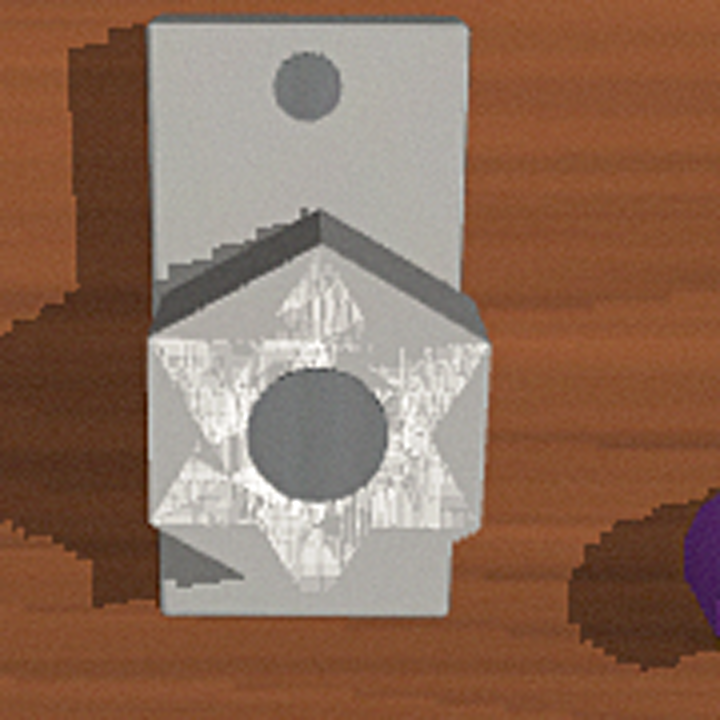

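```bash
cat > hexfit.py <<'E'
from h import *
from scipy.optimize import least_squares
def fit_corners(X,r,c0,yaw0):
    a=np.arange(6)*np.pi/3
    def f(q):
        C=np.c_[q[0]+r*np.cos(a+q[2]),q[1]+r*np.sin(a+q[2])]
        D=np.linalg.norm(X[:,None]-C[None],axis=2); return D.min(1)
    s=least_squares(f,[*c0,yaw0]); return s.x,s.fun
def fit_contour(X,af,c0,yaw0):
    a=np.arange(6)*np.pi/3+np.pi/6
    def f(q):
        d=np.c_[np.cos(a+q[2]),np.sin(a+q[2])]
        return ((X-q[:2])@d.T).max(1)-q[3]
    s=least_squares(f,[*c0,yaw0,af/2]); return s.x,np.sqrt((s.fun**2).mean())
E
python3 - <<'E'
from hexfit import *
from pads import pads
import pickle
ci=pickle.load(open('w14.pkl','rb'))
c=np.array([(321,245),(490,345),(481,525),(318,592),(152,525),(149,338)])
X=unproj(ci,(c+.5)/4-.5+[240,130],.048)[:,:2]*1000
x,f=fit_corners(X,30.02,[483,-9],0);print('die',x[:2],np.degrees(x[2]),f.round(1));print(unproj(ci,np.array([318,434])/4+[240,130],.048))
ci=pickle.load(open('w2.pkl','rb'));im=cv2.imread('pics/w2.png')
for o in pads(ci,im):
    if abs(o[0][0]-55)<5:
        x,f=fit_contour(o[5],60,o[1],np.radians(0));print('pad',x[:2],np.degrees(x[2]),x[3],f)
b=np.array([(148,25),(468,25),(446,614),(162,614)])
ci=pickle.load(open('w14.pkl','rb'));B=unproj(ci,(b+.5)/4-.5+[240,130],.02)*1000;print('block',B.mean(0),B.round(1).tolist())
E
```

```text
die [483.01071728  -8.11791724] -0.4986196449735967 [0.8 0.9 0.4 3.1 0.7 0.4]
[[ 0.48364894 -0.00796826  0.048     ]]
pad [ 418.1555546  -273.70787624] -27.004736757435058 29.602453316520386 0.4510881527903832
block [475.61595238 -10.13803552  20.        ] [[424.3, -35.2, 20.0], [424.2, 15.6, 20.0], [526.9, 15.0, 20.0], [527.0, -35.9, 20.0]]
```

```bash
python3 - <<'E'
from h import *
print(goto([.4834,-.009,.0355],np.pi/2))
E
```

```text
(array([11.44,  0.03, -0.18]), np.float64(0.001))
```

arm_command(
  commands=[
    {"dx": 2, "dy": 0, "dz": -0.1, "twist": 0},
    {"dx": 4.5, "dy": 0, "dz": -0.1, "twist": 0},
    {"dx": 7, "dy": 0, "dz": -0.2, "twist": 0},
    {"dx": 9.3, "dy": 0, "dz": -0.2, "twist": 0},
    {"dx": 10.8, "dy": 0, "dz": -0.2, "twist": 0},
    {"dx": 11.4, "dy": 0, "dz": -0.2, "twist": 0},
    {"dx": 11.4, "dy": 0, "dz": -0.2, "twist": 0},
    {"dx": 11.4, "dy": 0, "dz": -0.2, "twist": 0},
    {"dx": 11.4, "dy": 0, "dz": -0.2, "twist": 0},
  ],
)

```text
clock: 17.63
position: [0.4838, -0.0095, 0.0368]
tool_rot: [0.284, 1.557, 0.285]
force: [0.7, 0.8, -0.1]
grip_width: 0.0851
```

arm_command(
  commands=[
    {"dx": 0, "dy": 0, "dz": 0, "twist": 0},
    {"dx": 0, "dy": 0, "dz": 0, "twist": 0},
    {"dx": 0, "dy": 0, "dz": 0, "twist": 0},
    {"dx": 0, "dy": 0, "dz": 0, "twist": 0},
    {"dx": 0, "dy": 0, "dz": 0, "twist": 0},
    {"dx": 0, "dy": 0, "dz": 0, "twist": 0},
    {"dx": 0, "dy": 0, "dz": 0, "twist": 0},
    {"dx": 0, "dy": 0, "dz": 0, "twist": 0},
  ],
  grip=1,
  squeeze=60,
)

```text
clock: 18.3
position: [0.4843, -0.0094, 0.0376]
tool_rot: [0.279, 1.556, 0.279]
force: [-3.2, 1.2, 15.7]
grip_width: 0.0511
```

```bash
python3 look.py 15 wrist side
```

```text
[ 0.4843 -0.0094  0.0376] 90.04 0.001378214713527607
tilt mrad [14.2  4.1] [-3.2  1.2 15.7]
```

View pics/w15.png

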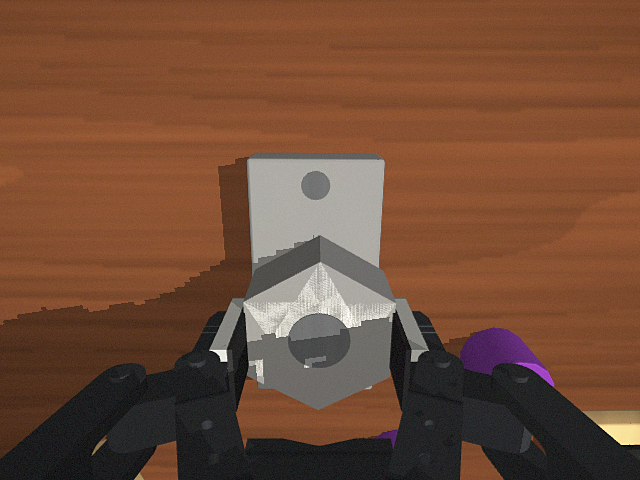

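arm_command(
  commands=[
    {"dx": -0.3, "dy": 0, "dz": 0, "twist": 0},
    {"dx": -1, "dy": 0, "dz": 0, "twist": 0},
    {"dx": -2.5, "dy": 0, "dz": 0, "twist": 0},
    {"dx": -5, "dy": 0, "dz": 0, "twist": 0},
    {"dx": -7.5, "dy": 0, "dz": 0, "twist": 0},
    {"dx": -9.3, "dy": 0, "dz": 0, "twist": 0},
    {"dx": -10, "dy": 0, "dz": 0, "twist": 0},
    {"dx": -10, "dy": 0, "dz": 0, "twist": 0},
    {"dx": -10, "dy": 0, "dz": 0, "twist": 0},
    {"dx": -10, "dy": 0, "dz": 0, "twist": 0},
  ],
)

```text
clock: 19.23
position: [0.4823, -0.0097, 0.1366]
tool_rot: [0.299, 1.558, 0.3]
force: [1.2, -1.4, -3.1]
grip_width: 0.0505
```

```bash
python3 look.py 16 wrist side; python3 - <<'E'
from h import *
for y in (63,123,3): print(y,goto([.418,-.274,.14],np.radians(y)))
print(sensors.observe()['qpos'].round(2))
E
```

```text
[ 0.4823 -0.0097  0.1366] 90.05 0.008167973411069234
tilt mrad [12.6  3.9] [ 1.2 -1.4 -3.1]
63 (array([ -0.53, -26.41,  -6.44]), np.float64(0.472))
123 (array([ -0.53, -26.41,  -6.44]), np.float64(-0.575))
3 (array([ -0.53, -26.41,  -6.44]), np.float64(1.519))
[-0.25  0.46  0.2   2.08 -0.16  0.61  1.63]
```

View pics/w16.png

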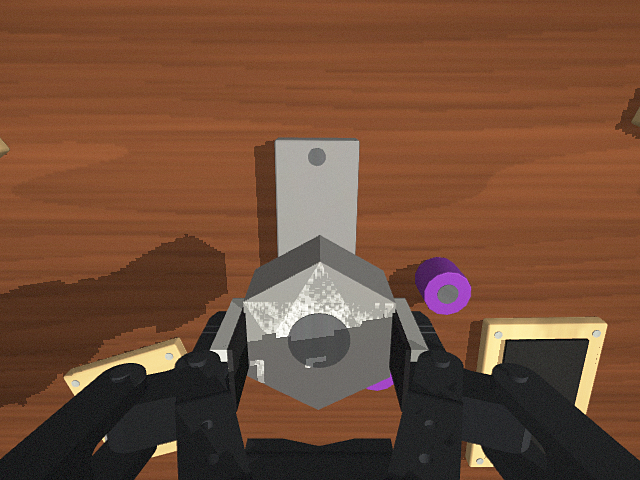

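View pics/s16.png

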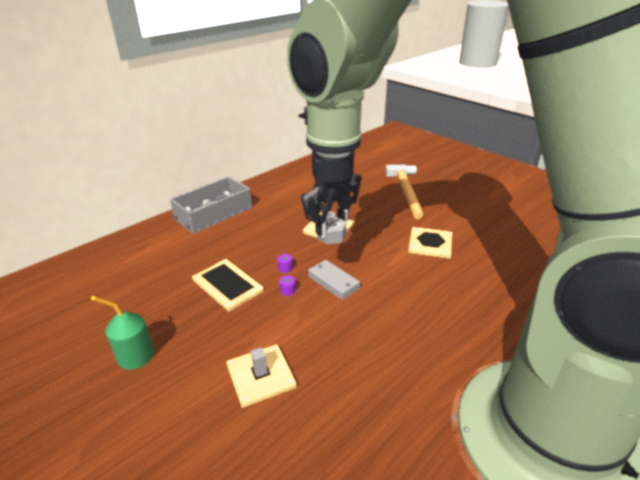

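arm_command(
  commands=[
    {"dx": -0.2, "dy": -1.2, "dz": -0.3, "twist": 0.03},
    {"dx": -0.5, "dy": -3.5, "dz": -0.9, "twist": 0.08},
    {"dx": -0.5, "dy": -6.3, "dz": -1.5, "twist": 0.13},
    {"dx": -0.5, "dy": -9.3, "dz": -2.3, "twist": 0.18},
    {"dx": -0.5, "dy": -12.3, "dz": -3, "twist": 0.24},
    {"dx": -0.5, "dy": -15.3, "dz": -3.7, "twist": 0.3},
    {"dx": -0.5, "dy": -18.3, "dz": -4.5, "twist": 0.36},
    {"dx": -0.5, "dy": -21.2, "dz": -5.2, "twist": 0.42},
    {"dx": -0.5, "dy": -24, "dz": -5.9, "twist": 0.472},
    {"dx": -0.5, "dy": -25.8, "dz": -6.3, "twist": 0.472},
    {"dx": -0.5, "dy": -26.4, "dz": -6.4, "twist": 0.472},
    {"dx": -0.5, "dy": -26.4, "dz": -6.4, "twist": 0.472},
  ],
)

```text
clock: 20.33
position: [0.4173, -0.2756, 0.1392]
tool_rot: [0.773, 1.559, 0.298]
force: [0.5, 0.2, -2.8]
grip_width: 0.0506
```

```bash
python3 look.py 17 wrist;python3 - <<'E'
from h import *
im=cv2.imread('pics/w17.png')[150:430,200:440];cv2.imwrite('pics/w17c.png',cv2.resize(im,None,fx=3,fy=3,interpolation=cv2.INTER_CUBIC)[:600] if 0 else cv2.resize(im,(600,700)))
E
```

```text
[ 0.4173 -0.2756  0.1392] 62.82 0.04708133276504674
tilt mrad [11.3  3.5] [ 0.5  0.2 -2.8]
```

View pics/w17.png

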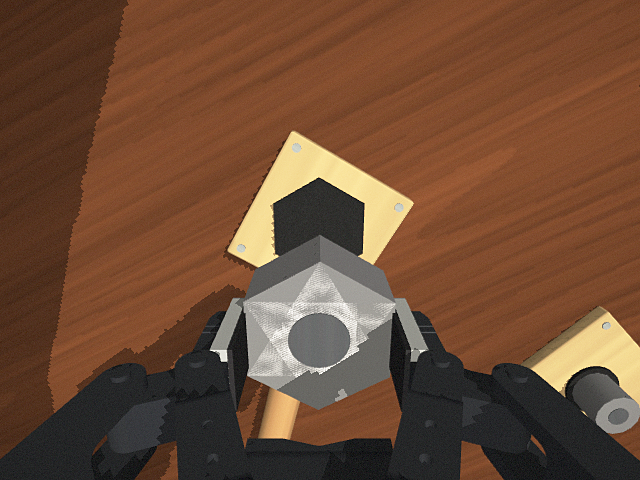

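```bash
cat >> hexfit.py <<'E'
def plane_tool(ci,uv,tx,p,Rt):
    uv=np.atleast_2d(uv);d=np.c_[(uv[:,0]-ci['cx'])/ci['fx'],(uv[:,1]-ci['cy'])/ci['fy'],np.ones(len(uv))]@Rm(ci['attitude']).T
    o=Rt.T@(ci['origin']-p); d=d@Rt; t=(tx-o[0])/d[:,0]; return o+d*t[:,None]
E
python3 - <<'E'
from hexfit import *
import pickle
ci=pickle.load(open('w17.pkl','rb'));p,Rt=pose()
D=plane_tool(ci,[(320,262),(395,302),(388.5,377),(319,409.5),(250,377),(244,302)],-.0104,p,Rt)[:,1:]*1000
print(D.round(1));x,f=fit_corners(D,30.02,D.mean(0),np.pi/2);print('die tool yz',x[:2],np.degrees(x[2]),f.round(1))
X=unproj(ci,[(319,178.5),(364,206.5),(274,206.5)],.015)[:,:2]*1000
x,f=fit_corners(X,34.64,[418,-274],np.radians(-27));print('pad',x[:2],np.degrees(x[2]),f.round(1))
from pads import pads
im=cv2.imread('pics/w17.png')
# flank edges: contour points with v<240
g=im.max(axis=2);m=(g<75).astype(np.uint8)[170:240,265:375]
cs,_=cv2.findContours(m,cv2.RETR_EXTERNAL,cv2.CHAIN_APPROX_NONE);c=max(cs,key=cv2.contourArea)[:,0]+[265,170]
c=c[(c[:,1]<232)&(c[:,0]>266)]
X=unproj(ci,c,.015)[:,:2]*1000
a=np.arange(6)*np.pi/3+np.pi/6
def F(q):
    d=np.c_[np.cos(a+q[2]),np.sin(a+q[2])];return ((X-q[:2])@d.T).max(1)-29.8
s=least_squares(F,[418,-274,np.radians(-27)],loss='soft_l1');print(s.x[:2],np.degrees(s.x[2]),np.abs(s.fun).mean())
E
```

```text
[[ -0.6 -30.2]
 [ 25.  -15.5]
 [ 24.4  14.8]
 [ -1.   29.2]
 [-26.1  14.8]
 [-26.6 -15.5]]
die tool yz [-0.81339617 -0.42255947] 90.14854520077901 [0.3 0.3 0.8 0.4 0.8 0.2]
pad [ 419.20478501 -274.73949343] -27.292059073029225 [0.8 0.5 0.7]
[ 417.6140146  -274.23994722] -27.256157195270042 0.24544127788376718
```

```bash
python3 - <<'E'
from hexfit import *
for i in range(3):
    s=sensors.observe();p,Rt=pose(s);w=imaging.camera_info('wrist')
    print(p.round(4),(Rt.T@(w['origin']-p)*1000).round(1),(R.from_matrix(Rt.T@Rm(w['attitude'])).as_rotvec()*1000).round(1),s['qd'].round(3)[:3],np.degrees(yawy(Rt)))
import pickle
ci=pickle.load(open('w17.pkl','rb'));print((ci['origin']-w['origin'])*1000)
E
```

```text
[ 0.4178 -0.2741  0.1392] [-134.9    0.4  -79.3] [ 976.2  977.3 1339.8] [-0.031 -0.008 -0.015] 62.91490333737663
[ 0.4178 -0.2741  0.1392] [-134.9    0.4  -79.3] [ 976.2  977.3 1339.8] [-0.031 -0.008 -0.015] 62.91490333737663
[ 0.4178 -0.2741  0.1392] [-134.9    0.4  -79.3] [ 976.2  977.3 1339.8] [-0.031 -0.008 -0.015] 62.91490333737663
[-0.44286631 -1.22502686 -0.02169458]
```

```bash
python3 - <<'E'
from hexfit import *
print(goto([.4183,-.2749,.040],np.radians(62.8)))
E
```

```text
(array([ 9.92, -0.14, -0.  ]), np.float64(0.002))
```

arm_command(
  commands=[
    {"dx": 1.5, "dy": -0.1, "dz": 0, "twist": 0},
    {"dx": 3.5, "dy": -0.1, "dz": 0, "twist": 0},
    {"dx": 6, "dy": -0.1, "dz": 0, "twist": 0},
    {"dx": 8, "dy": -0.1, "dz": 0, "twist": 0},
    {"dx": 9.2, "dy": -0.1, "dz": 0, "twist": 0},
    {"dx": 9.8, "dy": -0.1, "dz": 0, "twist": 0},
    {"dx": 9.9, "dy": -0.1, "dz": 0, "twist": 0},
    {"dx": 9.9, "dy": -0.1, "dz": 0, "twist": 0},
    {"dx": 9.9, "dy": -0.1, "dz": 0, "twist": 0},
    {"dx": 9.9, "dy": -0.1, "dz": 0, "twist": 0},
  ],
)

```text
clock: 21.22
position: [0.419, -0.2746, 0.041]
tool_rot: [0.756, 1.558, 0.284]
force: [-0.2, 0.5, -3.1]
grip_width: 0.0508
```

```bash
python3 look.py 18 wrist;python3 - <<'E'
from h import *
im=cv2.imread('pics/w18.png')[210:410,220:420];cv2.imwrite('pics/w18c.png',cv2.resize(im,None,fx=3.5,fy=3.5,interpolation=cv2.INTER_CUBIC))
E
```

```text
[ 0.419  -0.2746  0.041 ] 62.93 0.0023546729451933805
tilt mrad [12.5  3.6] [-0.2  0.5 -3.1]
```

View pics/w18c.png

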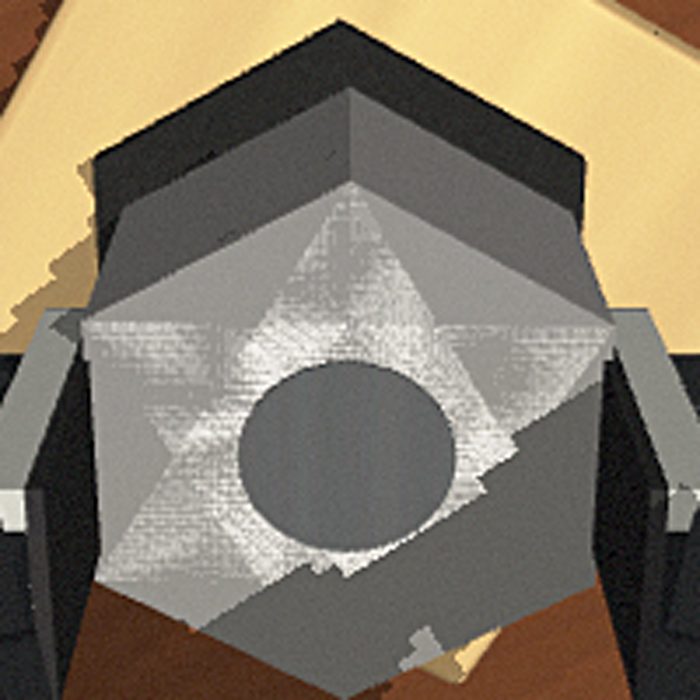

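```bash
python3 - <<'E'
from hexfit import *
import pickle
ci=pickle.load(open('w18.pkl','rb'));p,Rt=pose()
f=lambda c:(np.array(c)+.5)/3.5-.5+[220,210]
X=plane_tool(ci,f([(340,26),(96,161),(584,163)]),p[2]-.015,p,Rt)[:,1:]*1000
B=plane_tool(ci,f([(350,88),(577,214),(122,208)]),.0176,p,Rt)[:,1:]*1000
T=plane_tool(ci,f([(352,182),(613,328),(597,583),(343,697),(97,578),(84,323)]),-.0104,p,Rt)[:,1:]*1000
for n,Z,r in (('pad',X,34.3),('bot',B,30.02),('top',T,30.02)):
    x,e=fit_corners(Z,r,[0,0],np.pi/2); print(n,Z.round(1).tolist(),x[:2].round(2),np.degrees(x[2]).round(2),e.round(1))
E
```

```text
pad [[-0.3, -35.9], [-29.9, -18.9], [29.3, -18.7]] [-0.4  -1.62] 90.16 [0.1 0.1 0.1]
bot [[0.8, -30.9], [27.3, -15.5], [-25.7, -16.2]] [ 0.59 -0.84] 90.68 [0.1 0.5 0.4]
top [[1.0, -30.5], [26.5, -15.2], [26.6, 14.3], [0.1, 28.7], [-25.4, 13.7], [-25.2, -15.7]] [ 0.59 -0.77] 90.59 [0.3 0.4 0.3 0.5 0.3 0.4]
```

arm_command(
  commands=[
    {"dx": 0.15, "dy": -0.1, "dz": -0.08, "twist": -0.008},
    {"dx": 0.3, "dy": -0.1, "dz": -0.08, "twist": -0.008},
    {"dx": 0.45, "dy": -0.1, "dz": -0.08, "twist": -0.008},
    {"dx": 0.6, "dy": -0.1, "dz": -0.08, "twist": -0.008},
    {"dx": 0.7, "dy": -0.1, "dz": -0.08, "twist": -0.008},
    {"dx": 0.78, "dy": -0.1, "dz": -0.08, "twist": -0.008},
    {"dx": 0.82, "dy": -0.1, "dz": -0.08, "twist": -0.008},
    {"dx": 0.82, "dy": -0.1, "dz": -0.08, "twist": -0.008},
    {"dx": 0.82, "dy": -0.1, "dz": -0.08, "twist": -0.008},
  ],
)

```text
clock: 22.02
position: [0.4178, -0.2751, 0.0328]
tool_rot: [0.764, 1.558, 0.299]
force: [-1.6, 1.2, 1.9]
grip_width: 0.0503
```

arm_command(
  commands=[
    {"dx": 0.02, "dy": 0, "dz": 0, "twist": 0},
    {"dx": 0.04, "dy": 0, "dz": 0, "twist": 0},
    {"dx": 0.04, "dy": 0, "dz": 0, "twist": 0},
  ],
)

```text
clock: 22.27
position: [0.4178, -0.2751, 0.0327]
tool_rot: [0.766, 1.558, 0.301]
force: [-3.0, 2.5, 9.8]
grip_width: 0.0503
```

arm_command(
  commands=[
    {"dx": 0, "dy": 0, "dz": 0, "twist": 0},
    {"dx": 0, "dy": 0, "dz": 0, "twist": 0},
    {"dx": 0, "dy": 0, "dz": 0, "twist": 0},
    {"dx": 0, "dy": 0, "dz": 0, "twist": 0},
    {"dx": 0, "dy": 0, "dz": 0, "twist": 0},
    {"dx": 0, "dy": 0, "dz": 0, "twist": 0},
  ],
  grip=-1,
)

```text
clock: 22.77
position: [0.4178, -0.2751, 0.0327]
tool_rot: [0.764, 1.558, 0.299]
force: [0.5, 0.2, 0.2]
grip_width: 0.0853
```

arm_command(
  commands=[
    {"dx": -1.5, "dy": 0, "dz": 0, "twist": 0},
    {"dx": -4, "dy": 0, "dz": 0, "twist": 0},
    {"dx": -7, "dy": 0, "dz": 0, "twist": 0},
    {"dx": -10, "dy": 0, "dz": 0, "twist": 0},
    {"dx": -12, "dy": 0, "dz": 0, "twist": 0},
    {"dx": -12, "dy": 0, "dz": 0, "twist": 0},
    {"dx": -12, "dy": 0, "dz": 0, "twist": 0},
    {"dx": -12, "dy": 0, "dz": 0, "twist": 0},
    {"dx": -12, "dy": 0, "dz": 0, "twist": 0},
  ],
)

```text
clock: 23.52
position: [0.4159, -0.2753, 0.1519]
tool_rot: [0.845, 1.559, 0.381]
force: [1.0, -0.4, -0.3]
grip_width: 0.0851
```

```bash
python3 look.py 19 wrist ; python3 - <<'E'
from h import *
print(goto([.4756,-.010,.15],np.pi/2))
im=cv2.imread('pics/w19.png')[100:330,200:430];cv2.imwrite('pics/w19c.png',cv2.resize(im,None,fx=3,fy=3,interpolation=cv2.INTER_CUBIC))
E
```

```text
[ 0.4159 -0.2753  0.1519] 63.38 0.004912208850107568
tilt mrad [11.2  4.5] [ 1.  -0.4 -0.3]
(array([ 0.37, 26.4 , -6.56]), np.float64(-0.465))
```

View pics/w19c.png

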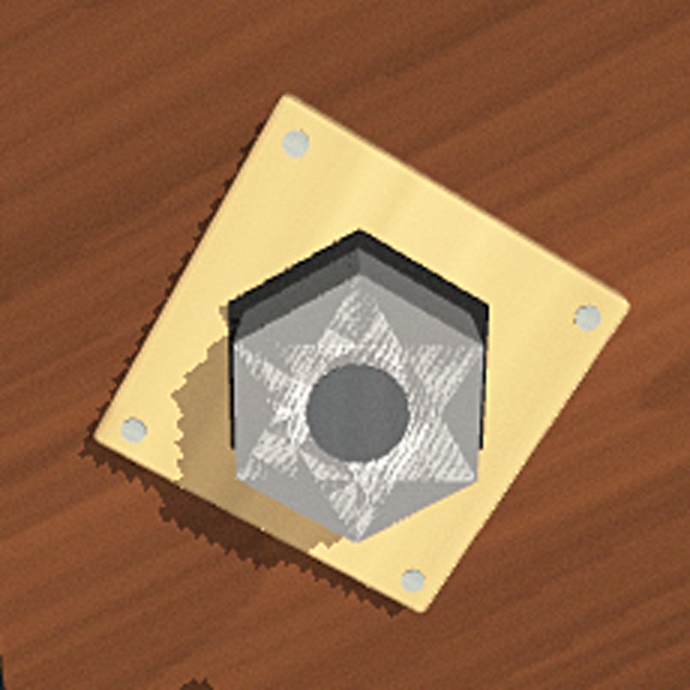

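arm_command(
  commands=[
    {"dx": 0, "dy": 1.2, "dz": -0.3, "twist": -0.03},
    {"dx": 0, "dy": 3.5, "dz": -0.9, "twist": -0.08},
    {"dx": 0, "dy": 6.3, "dz": -1.5, "twist": -0.13},
    {"dx": 0, "dy": 9.3, "dz": -2.3, "twist": -0.18},
    {"dx": 0, "dy": 12.3, "dz": -3, "twist": -0.24},
    {"dx": 0, "dy": 15.3, "dz": -3.7, "twist": -0.3},
    {"dx": 0, "dy": 18.3, "dz": -4.5, "twist": -0.36},
    {"dx": 0, "dy": 21.2, "dz": -5.2, "twist": -0.42},
    {"dx": 0.3, "dy": 24, "dz": -5.9, "twist": -0.465},
    {"dx": 0.4, "dy": 25.8, "dz": -6.4, "twist": -0.465},
    {"dx": 0.4, "dy": 26.4, "dz": -6.5, "twist": -0.465},
    {"dx": 0.4, "dy": 26.4, "dz": -6.5, "twist": -0.465},
  ],
)

```text
clock: 24.57
position: [0.476, -0.0085, 0.1492]
tool_rot: [0.433, 1.56, 0.436]
force: [-0.0, -0.6, -0.9]
grip_width: 0.0856
```

arm_command(
  commands=[
    {"dx": 0, "dy": 0, "dz": 0, "twist": 0},
    {"dx": 0, "dy": 0, "dz": 0, "twist": 0},
    {"dx": 0, "dy": 0, "dz": 0, "twist": 0},
  ],
)

```text
clock: 24.82
position: [0.4758, -0.0095, 0.1491]
tool_rot: [0.42, 1.56, 0.423]
force: [0.3, -0.6, 0.6]
grip_width: 0.0852
```

```bash
python3 look.py 20 wrist ; python3 - <<'E'
from h import *
im=cv2.imread('pics/w20.png')[130:310,240:420];cv2.imwrite('pics/w20c.png',cv2.resize(im,None,fx=4,fy=4,interpolation=cv2.INTER_CUBIC))
E
```

```text
[ 0.4758 -0.0095  0.1491] 90.13 0.002972802412429518
tilt mrad [9.8 4.4] [ 0.3 -0.6  0.6]
```

View pics/w20c.png

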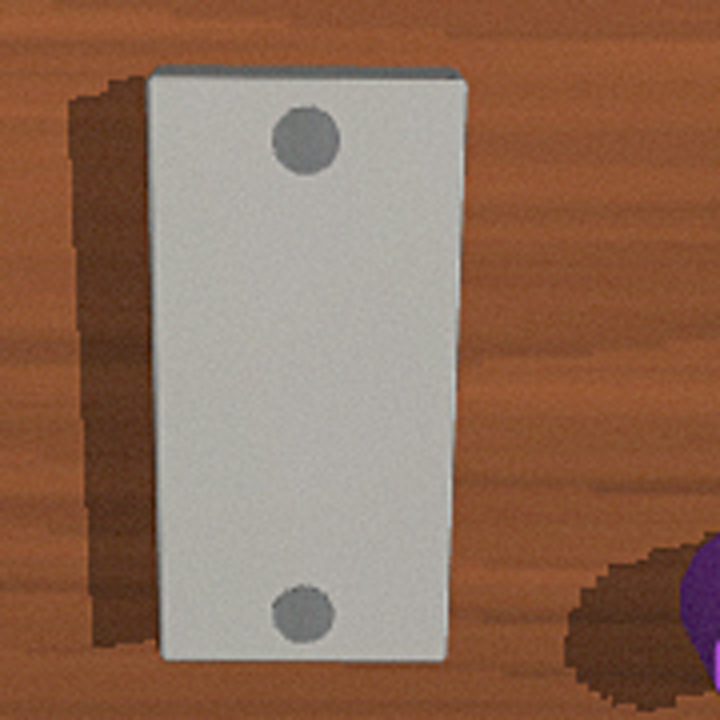

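View pics/w20.png

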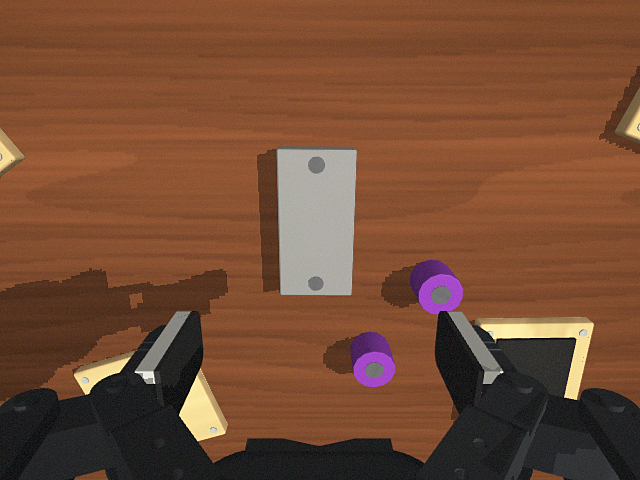

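```bash
python3 - <<'E'
from hexfit import *
import pickle
ci=pickle.load(open('w20.pkl','rb'))
B=unproj(ci,(np.array([(149,77),(466,82),(446,660),(162,657)])+.5)/4-.5+[240,130],.02)[:,:2]*1000
print(B.round(1),B.mean(0))
for i in range(4):
    d=B[(i+1)%4]-B[i]; print(np.linalg.norm(d).round(1),np.degrees(np.arctan2(d[1],d[0])).round(1))
h=unproj(ci,(np.array([(306,140),(303,614)])+.5)/4-.5+[240,130],.02)[:,:2]*1000;d=h[1]-h[0];print(h.mean(0),np.degrees(np.arctan2(d[1],d[0])))
m=B.mean(0)/1000
print(goto([m[0],m[1]-.0008,.0115],np.radians(89.8)))
E
```

```text
[[423.9 -35. ]
 [424.6  15.7]
 [527.1  15.5]
 [526.6 -35.7]] [475.5555935   -9.87368718]
50.8 89.3
102.5 -0.2
51.2 -90.6
102.6 179.6
[475.98274238 -10.10049723] -0.29384628308407246
(array([13.77, -0.19, -0.17]), np.float64(0.006))
```

arm_command(
  commands=[
    {"dx": 2, "dy": -0.1, "dz": -0.1, "twist": 0.006},
    {"dx": 5, "dy": -0.2, "dz": -0.1, "twist": 0.006},
    {"dx": 8, "dy": -0.2, "dz": -0.2, "twist": 0.006},
    {"dx": 10.5, "dy": -0.2, "dz": -0.2, "twist": 0.006},
    {"dx": 12.2, "dy": -0.2, "dz": -0.2, "twist": 0.006},
    {"dx": 13.2, "dy": -0.2, "dz": -0.2, "twist": 0.006},
    {"dx": 13.7, "dy": -0.2, "dz": -0.2, "twist": 0.006},
    {"dx": 13.7, "dy": -0.2, "dz": -0.2, "twist": 0.006},
    {"dx": 13.7, "dy": -0.2, "dz": -0.2, "twist": 0.006},
    {"dx": 13.7, "dy": -0.2, "dz": -0.2, "twist": 0.006},
  ],
)

```text
clock: 25.7
position: [0.4758, -0.0109, 0.0131]
tool_rot: [0.379, 1.558, 0.375]
force: [-0.1, -0.0, 0.9]
grip_width: 0.0851
```

```bash
python3 look.py 21 wrist side
```

```text
[ 0.4758 -0.0109  0.0131] 89.77 0.0033005078178192427
tilt mrad [11.5  4.5] [-0.1 -0.   0.9]
```

View pics/w21.png

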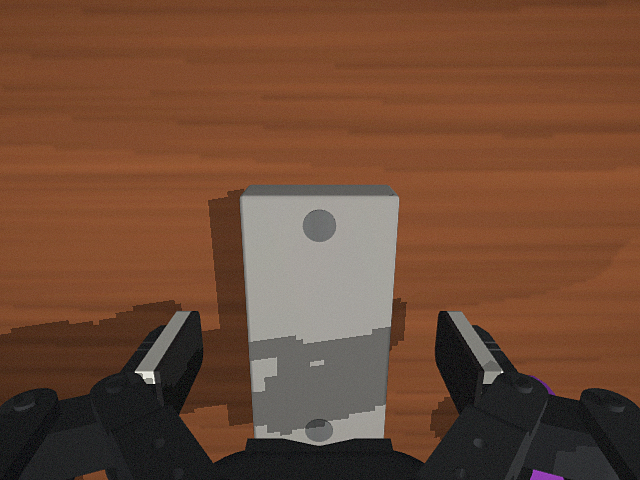

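arm_command(
  commands=[
    {"dx": 0, "dy": 0, "dz": 0, "twist": 0},
    {"dx": 0, "dy": 0, "dz": 0, "twist": 0},
    {"dx": 0, "dy": 0, "dz": 0, "twist": 0},
    {"dx": 0, "dy": 0, "dz": 0, "twist": 0},
    {"dx": 0, "dy": 0, "dz": 0, "twist": 0},
    {"dx": 0, "dy": 0, "dz": 0, "twist": 0},
    {"dx": 0, "dy": 0, "dz": 0, "twist": 0},
    {"dx": 0, "dy": 0, "dz": 0, "twist": 0},
  ],
  grip=1,
  squeeze=80,
)

```text
clock: 26.47
position: [0.476, -0.0108, 0.0137]
tool_rot: [0.373, 1.558, 0.369]
force: [-4.2, 0.5, 21.7]
grip_width: 0.0498
```

arm_command(
  commands=[
    {"dx": -0.3, "dy": 0, "dz": 0, "twist": 0},
    {"dx": -0.8, "dy": 0, "dz": 0, "twist": 0},
    {"dx": -1.5, "dy": 0, "dz": 0, "twist": 0},
    {"dx": -2.5, "dy": 0, "dz": 0, "twist": 0},
    {"dx": -3, "dy": 0, "dz": 0, "twist": 0},
    {"dx": -3, "dy": 0, "dz": 0, "twist": 0},
    {"dx": -3, "dy": 0, "dz": 0, "twist": 0},
  ],
)

```text
clock: 27.05
position: [0.4758, -0.0108, 0.0441]
tool_rot: [0.359, 1.557, 0.355]
force: [0.1, 0.4, -6.8]
grip_width: 0.0495
```

```bash
python3 look.py 22 wrist side
```

```text
[ 0.4758 -0.0108  0.0441] 89.78 0.016901051185539483
tilt mrad [13.1  4.8] [ 0.1  0.4 -6.8]
```

View pics/w22.png

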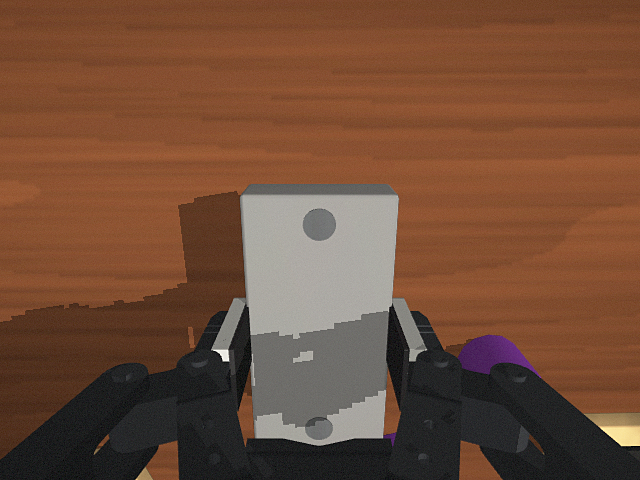

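View pics/s22.png

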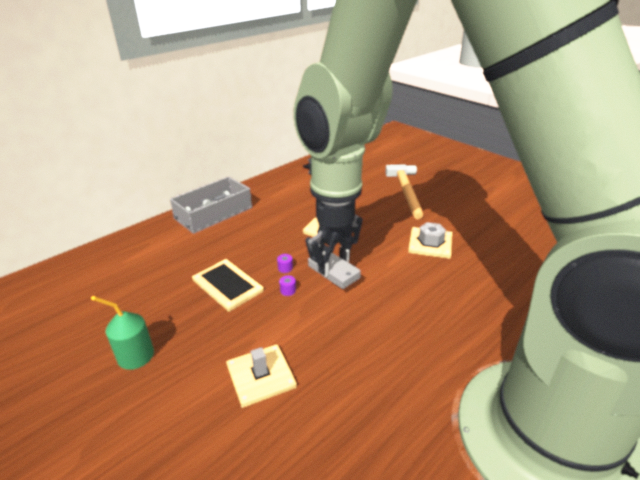

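```bash
ls *.npy; python3 - <<'E'
from pads import *
ci=np.load('w1.npy',allow_pickle=True).item();im=cv2.imread('pics/w1.png')
for o in pads(ci,im): print(o[0],*[np.round(x,1) for x in o[1:5]])
ct=imaging.camera_info('top');imt=cv2.imread('pics/t1.png')
for th in (60,75,90):
  m=(imt[150:260,200:300].max(axis=2)<th).astype(np.uint8)
  for c in cv2.findContours(m,0,cv2.CHAIN_APPROX_NONE)[0]:
    if cv2.contourArea(c)>300:
        P=unproj(ct,c[:,0]+[200,150],.015)[:,:2]*1000;print(th,cv2.minAreaRect(P.astype(np.float32)))
print(goto([.66,.155,.15],np.pi/2))
E
```

```text
w1.npy
[337. 361.] [622.6 160. ] [622.7 160. ] [112.4  59.2] 0.9
[526. 331.] [580.4 375.3] [586.7 385.9] [97.2 48.9] 40.5
[166. 284.] [519.6 -35.4] [519.4 -36.4] [20.3 46.9] 50.8
[428. 167.] [385.7 250.6] [385.6 250.8] [28.3 27.6] 70.6
75 ((502.3442077636719, 219.20217895507812), (110.2842025756836, 39.52191162109375), 27.163454055786133)
90 ((511.37310791015625, 223.22244262695312), (126.51580810546875, 48.74712371826172), 22.296672821044922)
90 ((621.40576171875, 157.0618438720703), (106.12590026855469, 50.98593521118164), 0.4392341375350952)
(array([-10.34,  16.71,  18.51]), np.float64(-0.004))
```

arm_command(
  commands=[
    {"dx": -2, "dy": 0, "dz": 0, "twist": 0},
    {"dx": -4.5, "dy": 0, "dz": 0, "twist": 0},
    {"dx": -7, "dy": 1, "dz": 1, "twist": 0},
    {"dx": -9, "dy": 3, "dz": 3.5, "twist": 0},
    {"dx": -10.3, "dy": 5.2, "dz": 6, "twist": 0},
    {"dx": -10.3, "dy": 7.7, "dz": 8.5, "twist": 0},
    {"dx": -10.3, "dy": 10, "dz": 11, "twist": 0},
    {"dx": -10.3, "dy": 12.3, "dz": 13.5, "twist": 0},
    {"dx": -10.3, "dy": 14.5, "dz": 16, "twist": 0},
    {"dx": -10.3, "dy": 16.2, "dz": 18, "twist": 0},
    {"dx": -10.3, "dy": 17, "dz": 19.5, "twist": 0},
    {"dx": -10.3, "dy": 17, "dz": 20.5, "twist": 0},
  ],
)

```text
clock: 28.15
position: [0.6803, 0.1608, 0.1483]
tool_rot: [0.481, 1.559, 0.481]
force: [-0.3, 0.0, -7.0]
grip_width: 0.0498
```

arm_command(
  commands=[
    {"dx": 0, "dy": 0, "dz": 0, "twist": 0},
    {"dx": 0, "dy": 0, "dz": 0, "twist": 0},
    {"dx": 0, "dy": 0, "dz": 0, "twist": 0},
  ],
)

```text
clock: 28.4
position: [0.6794, 0.1606, 0.1475]
tool_rot: [0.523, 1.561, 0.522]
force: [0.6, -0.2, -6.7]
grip_width: 0.0496
```

```bash
python3 look.py 23 wrist
```

```text
[0.6794 0.1606 0.1475] 89.94 0.01319327018313223
tilt mrad [8.8 5.1] [ 0.6 -0.2 -6.7]
```

View pics/w23.png

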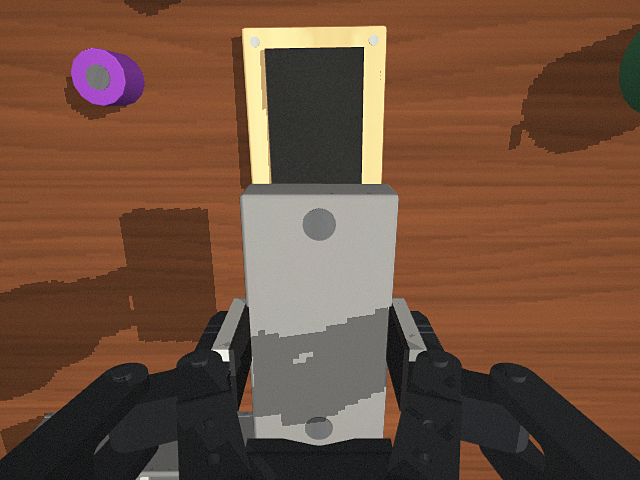

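```bash
python3 - <<'E'
from hexfit import *
import pickle
ci=pickle.load(open('w23.pkl','rb'));p,Rt=pose()
im=cv2.imread('pics/w23.png')
c=im[20:230,220:430];cv2.imwrite('pics/w23c.png',cv2.resize(c,None,fx=3.5,fy=3.5,interpolation=cv2.INTER_CUBIC))
g=im.max(axis=2);m=(g<75).astype(np.uint8)[30:182,255:375]
cs,_=cv2.findContours(m,0,cv2.CHAIN_APPROX_NONE);q=max(cs,key=cv2.contourArea)[:,0]+[255,30]
X=unproj(ci,q,.015)[:,:2]*1000
f=X[q[:,1]<49]; L=X[(q[:,0]<285)&(q[:,1]>60)&(q[:,1]<175)]; Rr=X[(q[:,0]>350)&(q[:,1]>60)&(q[:,1]<175)]
print('front x',np.median(f[:,0]),'slope',np.degrees(np.polyfit(f[:,1],f[:,0],1)[0]))
for n,e in (('L',L),('R',Rr)):
    k=np.polyfit(e[:,0],e[:,1],1);print(n,np.degrees(np.arctan(k[0])),np.polyval(k,622))
D=plane_tool(ci,[(242,196),(398,196),(319,224),(319,428)],-.0063,p,Rt)*1000;print(D.round(1))
E
```

```text
front x 568.0289527659205 slope -0.592370096247567
L 0.8160187395754745 130.39079131194418
R 1.0390878610702492 189.39756731518347
[[ -6.3 -23.9 -51.6]
 [ -6.3  26.5 -51.7]
 [ -6.3   1.  -42.3]
 [ -6.3   1.1  41.1]]
```

View pics/w23c.png

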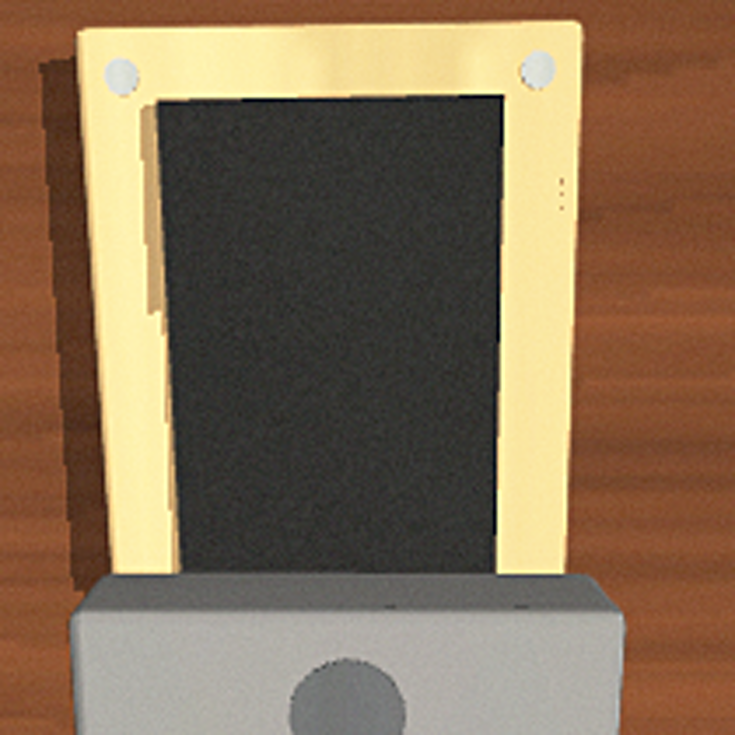

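```bash
python3 - <<'E'
from h import *
print(goto([.6241,.1588,.08],np.radians(90.93)))
print(goto([.6241,.1588,.0365],np.radians(90.93)))
E
```

```text
(array([ 6.74, -0.21, -5.61]), np.float64(-0.017))
(array([11.09, -0.23, -5.65]), np.float64(-0.017))
```

arm_command(
  commands=[
    {"dx": 0, "dy": -0.1, "dz": -1.5, "twist": -0.017},
    {"dx": 0, "dy": -0.2, "dz": -3.5, "twist": -0.017},
    {"dx": 1, "dy": -0.2, "dz": -5, "twist": -0.017},
    {"dx": 3, "dy": -0.2, "dz": -5.6, "twist": -0.017},
    {"dx": 5, "dy": -0.2, "dz": -5.6, "twist": -0.017},
    {"dx": 7, "dy": -0.2, "dz": -5.6, "twist": -0.017},
    {"dx": 8.8, "dy": -0.2, "dz": -5.6, "twist": -0.017},
    {"dx": 10.2, "dy": -0.2, "dz": -5.6, "twist": -0.017},
    {"dx": 10.9, "dy": -0.2, "dz": -5.6, "twist": -0.017},
    {"dx": 11, "dy": -0.2, "dz": -5.6, "twist": -0.017},
    {"dx": 11, "dy": -0.2, "dz": -5.6, "twist": -0.017},
    {"dx": 11, "dy": -0.2, "dz": -5.6, "twist": -0.017},
  ],
)

```text
clock: 29.45
position: [0.6251, 0.1592, 0.0384]
tool_rot: [0.469, 1.559, 0.485]
force: [-0.3, -0.1, -6.2]
grip_width: 0.0496
```

```bash
python3 look.py 24 wrist side;python3 - <<'E'
from hexfit import *
im=cv2.imread('pics/w24.png')
c=im[140:440,200:440];cv2.imwrite('pics/w24c.png',cv2.resize(c,None,fx=2.4,fy=2,interpolation=cv2.INTER_CUBIC) if 0 else cv2.resize(im[150:330,220:420],None,fx=3.5,fy=3.3,interpolation=cv2.INTER_CUBIC) if 0 else cv2.resize(im[150:320,220:420],None,fx=3.5,fy=3.5,interpolation=cv2.INTER_CUBIC))
E
```

```text
[0.6251 0.1592 0.0384] 90.9 0.003916489184384732
tilt mrad [10.6  5.6] [-0.3 -0.1 -6.2]
```

View pics/w24c.png

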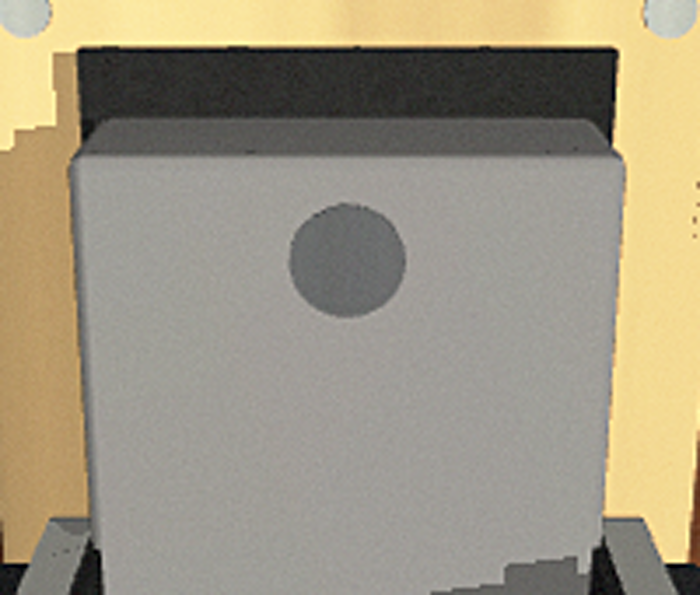

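View pics/s24.png

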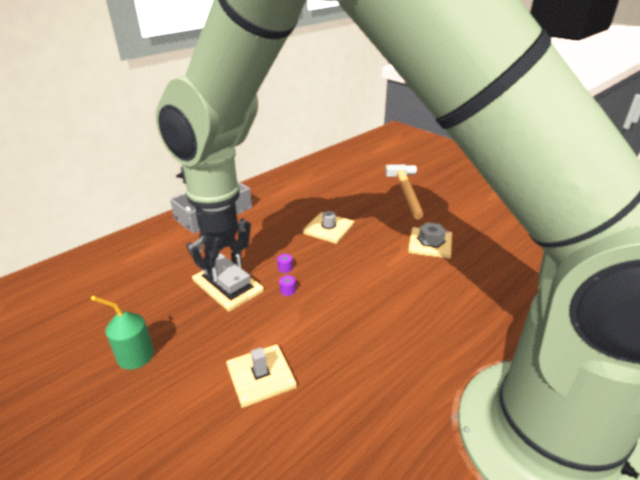

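```bash
python3 - <<'E'
from hexfit import *
import pickle
ci=pickle.load(open('w24.pkl','rb'));p,Rt=pose()
f=lambda c:(np.array(c)+.5)/3.5-.5+[220,150]
print(plane_tool(ci,f([(78,50),(617,50)]),p[2]-.015,p,Rt)*1000)
print(plane_tool(ci,f([(100,119),(596,119)]),.0137,p,Rt)*1000)
print(plane_tool(ci,f([(72,157),(623,157)]),-.0063,p,Rt)*1000)
E
```

```text
[[ 23.43036971 -29.14890228 -57.75507076]
 [ 23.43036971  30.74447103 -57.81257428]]
[[ 13.7        -25.39553501 -51.81128674]
 [ 13.7         27.1092538  -51.86337736]]
[[ -6.3        -24.64630804 -51.93763696]
 [ -6.3         26.24843322 -51.98904865]]
```

arm_command(
  commands=[
    {"dx": 0.15, "dy": 0, "dz": -0.1, "twist": 0},
    {"dx": 0.3, "dy": 0, "dz": -0.15, "twist": 0},
    {"dx": 0.45, "dy": 0, "dz": -0.15, "twist": 0},
    {"dx": 0.6, "dy": 0, "dz": -0.15, "twist": 0},
    {"dx": 0.72, "dy": 0, "dz": -0.15, "twist": 0},
    {"dx": 0.82, "dy": 0, "dz": -0.15, "twist": 0},
    {"dx": 0.88, "dy": 0, "dz": -0.15, "twist": 0},
    {"dx": 0.9, "dy": 0, "dz": -0.15, "twist": 0},
    {"dx": 0.9, "dy": 0, "dz": -0.15, "twist": 0},
    {"dx": 0.9, "dy": 0, "dz": -0.15, "twist": 0},
  ],
)

```text
clock: 30.38
position: [0.6237, 0.1592, 0.0295]
tool_rot: [0.465, 1.559, 0.481]
force: [-0.2, 0.1, -6.8]
grip_width: 0.0497
```

arm_command(
  commands=[
    {"dx": 0.03, "dy": 0, "dz": 0, "twist": 0},
    {"dx": 0.06, "dy": 0, "dz": 0, "twist": 0},
    {"dx": 0.08, "dy": 0, "dz": 0, "twist": 0},
    {"dx": 0.08, "dy": 0, "dz": 0, "twist": 0},
    {"dx": 0.08, "dy": 0, "dz": 0, "twist": 0},
  ],
)

```text
clock: 30.8
position: [0.6238, 0.1593, 0.0289]
tool_rot: [0.467, 1.558, 0.482]
force: [-3.8, -0.4, 2.7]
grip_width: 0.05
```

arm_command(
  commands=[
    {"dx": 0.03, "dy": 0, "dz": 0, "twist": 0},
    {"dx": 0.03, "dy": 0, "dz": 0, "twist": 0},
    {"dx": 0.03, "dy": 0, "dz": 0, "twist": 0},
  ],
)

```text
clock: 31.05
position: [0.6238, 0.1593, 0.0289]
tool_rot: [0.471, 1.558, 0.487]
force: [-4.4, -0.6, 5.5]
grip_width: 0.0495
```

arm_command(
  commands=[
    {"dx": 0, "dy": 0, "dz": 0, "twist": 0},
    {"dx": 0, "dy": 0, "dz": 0, "twist": 0},
    {"dx": 0, "dy": 0, "dz": 0, "twist": 0},
    {"dx": 0, "dy": 0, "dz": 0, "twist": 0},
    {"dx": 0, "dy": 0, "dz": 0, "twist": 0},
    {"dx": 0, "dy": 0, "dz": 0, "twist": 0},
  ],
  grip=-1,
)

```text
clock: 31.55
position: [0.6239, 0.1593, 0.0289]
tool_rot: [0.468, 1.558, 0.483]
force: [0.0, -0.1, -0.5]
grip_width: 0.0854
```

arm_command(
  commands=[
    {"dx": -1.5, "dy": 0, "dz": 0, "twist": 0},
    {"dx": -4, "dy": 0, "dz": 0, "twist": 0},
    {"dx": -7, "dy": 0, "dz": 0, "twist": 0},
    {"dx": -10, "dy": 0, "dz": 0, "twist": 0},
    {"dx": -13, "dy": 0, "dz": 0, "twist": 0},
    {"dx": -16, "dy": 0, "dz": 0, "twist": 0},
    {"dx": -16, "dy": 0, "dz": 0, "twist": 0},
    {"dx": -16, "dy": 0, "dz": 0, "twist": 0},
    {"dx": -16, "dy": 0, "dz": 0, "twist": 0},
  ],
)

```text
clock: 32.3
position: [0.6218, 0.1584, 0.1892]
tool_rot: [0.481, 1.558, 0.497]
force: [0.5, -0.0, -1.3]
grip_width: 0.0854
```

```bash
python3 look.py 25 wrist side top; python3 - <<'E'
import cv2
im=cv2.imread('pics/w25.png')[120:330,210:430];cv2.imwrite('pics/w25c.png',cv2.resize(im,None,fx=3.4,fy=2.8 if 0 else 2.8) if 0 else cv2.resize(im,None,fx=2.8,fy=2.8,interpolation=cv2.INTER_CUBIC))
E
```

```text
[0.6218 0.1584 0.1892] 90.91 0.02534983462217477
tilt mrad [11.3  6.1] [ 0.5 -0.  -1.3]
```

View pics/w25.png

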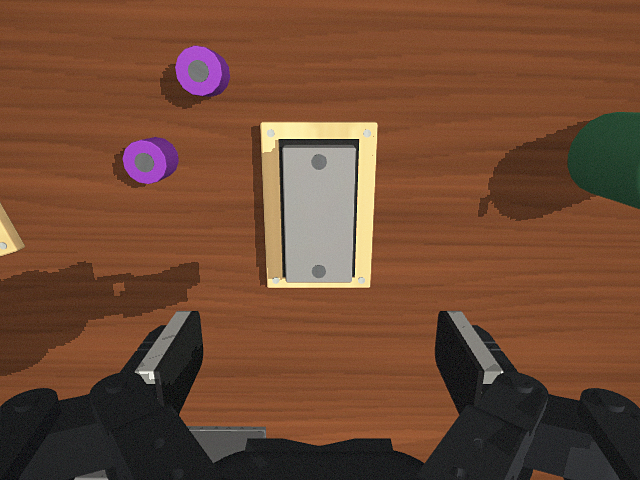

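View pics/w25c.png

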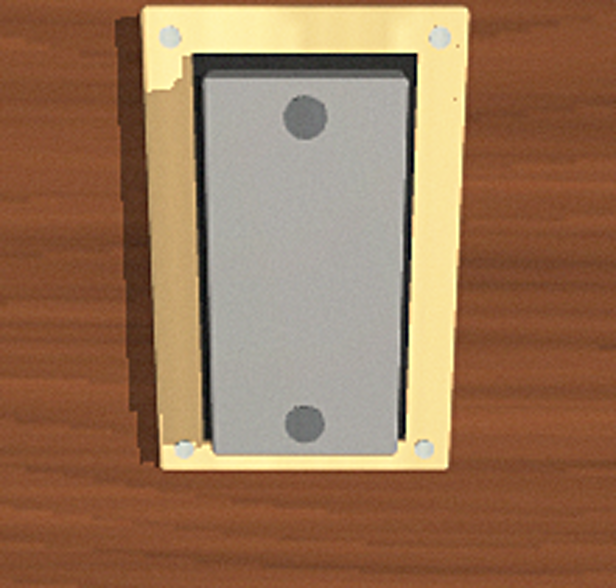

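View pics/s25.png

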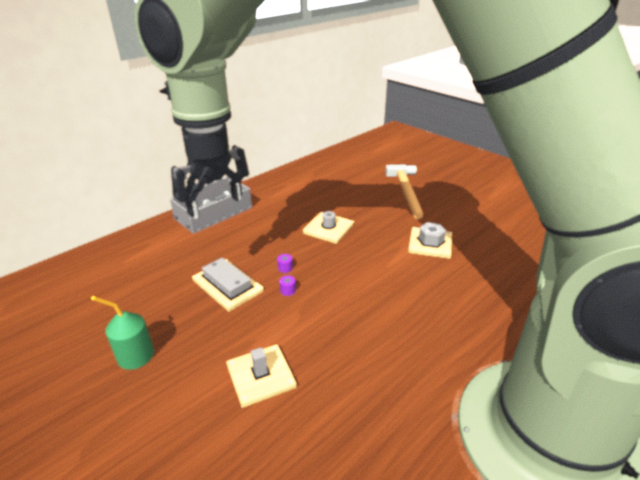

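View pics/t25.png

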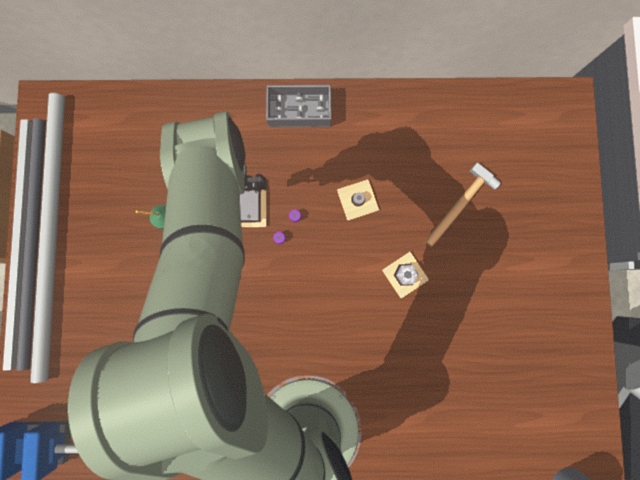

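```bash
python3 - <<'E'
from h import *
s=sensors.observe();print(s['clock'],s['grip_width'],np.abs(s['qd']).max());print(order.job_done())
E
```

```text
32.45 0.08509247264727919 0.004093176544204322
the job is handed in; nothing more can be done
None
```

I took the stack apart from the top down: punch, bush, hexagonal die, then block. Each piece now stands upright on its own pad, and I handed the job in at 32.5 s of the 128 s allowed.

- **Placement:** After each release I checked with the wrist camera. Every piece sat flat inside its pad outline with an even margin, about 1 mm off centre at most by my estimate. The final top and side views show all pieces upright, except that the arm hid the punch in the top view. The block lies along its pad, with the gripper turned to within about 0.1° of the pad direction.
- **Bystanders:** The oil can, hammer and purple look-alikes look unmoved by eye in the last pictures. The gripper ended fully open and clear of everything, with the arm at rest.
- **Forces:** The highest contact force I read while setting a piece down was about 18 N (the punch). The highest while gripping was about 22 N (the block).
- **Disagreements:** The tool slowly picked up a tilt of about 0.6°, which I could not correct with the moves available. The bush, die and block were therefore set down up to about 0.8° off level before they settled flat. The camera views also disagreed by 1–3 mm on some positions, so I made a final correction just above each pad.

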